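# Load the puzzle-piece vacuum jig

## Task

Load the vacuum jig for engraving: put the wooden offcuts left in its pockets into the grey offcut bin, seat every puzzle piece on the bench flat and square, fully home in the pocket of its own colour, and pull locating pins out of the holder and push one fully home, collar down, through the hole of each piece. Only when all of that is done, swing the red valve lever right over to the other side. Leave spare pins standing in the holder and the other tools on the bench alone.

Things in the scene. Friction and masses are not known exactly. Their poses are not given: they have to be found in the camera images.
- jig: Fixed vacuum jig: grey bed 30 mm thick with a 10 mm plywood frame on it (rim 40 mm above the table). Origin on the table under the middle pocket. Reaches x -65 to +85, y -132 to +132; a 6 mm plate carrying the valve lever continues to y +216. Three keyed pockets at y -88 (red), 0 (blue), +88 (yellow), 28 mm of frame between them, colour stripe on the frame at the -x end of each.
- holder: Fixed dark wooden pin holder, 46 (x) x 126 (y) x 66 mm high, origin under its centre. Three upright wells, 15 mm across and 60 mm deep, at y -40, 0, +40.
- bin: Fixed grey open offcut bin, 130 (x) x 150 (y) x 60 mm high, walls 5 mm, origin under its centre.
- valve (a joint): Red-balled vacuum valve lever on the jig's +y end: a hinge about the jig's y axis. 0 = leaning to the jig's -x (off), 1.0 = leaning over to +x (on, its end stop). It turns with slight friction (under 1 N at the ball) and stays where it is left.
- valve_tip (a point): Centre of the lever's red 26 mm ball, 70 mm from the hinge; the hinge is at x 0, y 180, z 28 mm in the jig's frame. The ball is 89 mm above the table at either end of its swing, 98 mm in the middle; the hinge stands on a 70 x 50 x 25 mm grey block.
- piece_red: Wooden puzzle piece with red stripes and a red tab; None if absent. Body 90 (x) x 56 (y) x 28 mm thick, origin at the centre of the body's underside (tab not counted); 20 mm long, 22 mm wide tab at the +x end, left (+y) corner, flush with the +y side, tab centre at x +55, y +17. A 16 mm round hole goes straight through at the origin. About 0.11 kg. Starts lying flat, stripes up.
- pocket_red (a point): Centre of the red pocket's floor (right-hand (-y) pocket), 30 mm above the table; axes as the jig's. Pocket 94 x 60 mm, 10 mm deep, with a 26 mm wide, 20 mm long recess at its +x end for the tab (2 mm clearance round a piece); a 22 mm square bore goes down from here to the table. A seated red piece has its origin here and its x axis along the jig's x (tab to the jig's +x).
- offcut_red: Plain brown wooden offcut, 66 (x) x 36 (y) x 34 mm high, origin under its centre, left lying in the red pocket, so it stands 24 mm above the frame; None if absent. 0.05 kg.
- piece_blue: Wooden puzzle piece with blue stripes and a blue tab; None if absent. Body 90 (x) x 56 (y) x 28 mm thick, origin at the centre of the body's underside (tab not counted); 20 mm long, 22 mm wide tab at the +x end, middle, tab centre at x +55, y 0. A 16 mm round hole goes straight through at the origin. About 0.11 kg. Starts lying flat, stripes up.
- pocket_blue (a point): Centre of the blue pocket's floor (middle pocket), 30 mm above the table; axes as the jig's. Pocket 94 x 60 mm, 10 mm deep, with a 26 mm wide, 20 mm long recess at its +x end for the tab (2 mm clearance round a piece); a 22 mm square bore goes down from here to the table. A seated blue piece has its origin here and its x axis along the jig's x (tab to the jig's +x).
- offcut_blue: Plain brown wooden offcut, 66 (x) x 36 (y) x 34 mm high, origin under its centre, left lying in the blue pocket, so it stands 24 mm above the frame; None if absent. 0.05 kg.
- piece_yellow: Wooden puzzle piece with yellow stripes and a yellow tab; None if absent. Body 90 (x) x 56 (y) x 28 mm thick, origin at the centre of the body's underside (tab not counted); 20 mm long, 22 mm wide tab at the +x end, right (-y) corner, flush with the -y side, tab centre at x +55, y -17. A 16 mm round hole goes straight through at the origin. About 0.11 kg. Starts lying flat, stripes up.
- pocket_yellow (a point): Centre of the yellow pocket's floor (left-hand (+y) pocket), 30 mm above the table; axes as the jig's. Pocket 94 x 60 mm, 10 mm deep, with a 26 mm wide, 20 mm long recess at its +x end for the tab (2 mm clearance round a piece); a 22 mm square bore goes down from here to the table. A seated yellow piece has its origin here and its x axis along the jig's x (tab to the jig's +x).
- offcut_yellow: Plain brown wooden offcut, 66 (x) x 36 (y) x 34 mm high, origin under its centre, left lying in the yellow pocket, so it stands 24 mm above the frame; None if absent. 0.05 kg.
- pin_1: Locating pin, 112 mm long, 0.09 kg, all three alike. Origin at the tip; z runs up to the handle: steel shaft 12 mm across, 54 mm long, tapered for 8 mm at the tip; collar 30 mm across (z 54 to 58); orange handle 22 mm across (z 58 to 112). Starts upright in the holder, collar on its top. Pushed home in a piece its collar lies on the piece, tip 26 mm below the piece's underside.
- pin_2: Locating pin, 112 mm long, 0.09 kg, all three alike. Origin at the tip; z runs up to the handle: steel shaft 12 mm across, 54 mm long, tapered for 8 mm at the tip; collar 30 mm across (z 54 to 58); orange handle 22 mm across (z 58 to 112). Starts upright in the holder, collar on its top. Pushed home in a piece its collar lies on the piece, tip 26 mm below the piece's underside.
- pin_3: Locating pin, 112 mm long, 0.09 kg, all three alike. Origin at the tip; z runs up to the handle: steel shaft 12 mm across, 54 mm long, tapered for 8 mm at the tip; collar 30 mm across (z 54 to 58); orange handle 22 mm across (z 58 to 112). Starts upright in the holder, collar on its top. Pushed home in a piece its collar lies on the piece, tip 26 mm below the piece's underside.
- hammer: The red-handled hammer: a bystander, to be left alone.
- screwdriver: The yellow-handled screwdriver: a bystander, to be left alone.
- level: The yellow spirit level: a bystander, to be left alone.
- glue: The white glue bottle: a bystander, to be left alone.
- tape: The black and yellow tape measure: a bystander, to be left alone.
- clamp: The blue bar clamp: a bystander, to be left alone.
Things that resemble listed ones, but are neither listed nor needed, are in the scene too. What is shaped like the pin_2 but black or purple is not meant.

How it is judged:
On the way, in this order (a step that is already met when the one before it is completed fails the run):
1. offcuts in the bin, every piece seated in its pocket and pinned (horizontal distance between piece_red and pocket_red below 0.005 m and z of piece_red in the frame of pocket_red below 0.003 m and angle between each of piece_red, piece_blue, piece_yellow's own z axis and vertical below 0.05 rad and angle between the x axis of each of piece_red, piece_blue, piece_yellow and the x axis of jig, either way round below 0.08 rad and horizontal distance between piece_blue and pocket_blue below 0.005 m and z of piece_blue in the frame of pocket_blue below 0.003 m and horizontal distance between piece_yellow and pocket_yellow below 0.005 m and z of piece_yellow in the frame of pocket_yellow below 0.003 m and ((z of pin_1 in the frame of piece_red below -0.022 m and horizontal distance between pin_1 and piece_red below 0.006 m and angle between pin_1's own z axis and vertical below 0.12 rad) or (z of pin_2 in the frame of piece_red below -0.022 m and horizontal distance between pin_2 and piece_red below 0.006 m and angle between pin_2's own z axis and vertical below 0.12 rad) or (z of pin_3 in the frame of piece_red below -0.022 m and horizontal distance between pin_3 and piece_red below 0.006 m and angle between pin_3's own z axis and vertical below 0.12 rad)) and ((z of pin_1 in the frame of piece_blue below -0.022 m and horizontal distance between pin_1 and piece_blue below 0.006 m and angle between pin_1's own z axis and vertical below 0.12 rad) or (z of pin_2 in the frame of piece_blue below -0.022 m and horizontal distance between pin_2 and piece_blue below 0.006 m and angle between pin_2's own z axis and vertical below 0.12 rad) or (z of pin_3 in the frame of piece_blue below -0.022 m and horizontal distance between pin_3 and piece_blue below 0.006 m and angle between pin_3's own z axis and vertical below 0.12 rad)) and ((z of pin_1 in the frame of piece_yellow below -0.022 m and horizontal distance between pin_1 and piece_yellow below 0.006 m and angle between pin_1's own z axis and vertical below 0.12 rad) or (z of pin_2 in the frame of piece_yellow below -0.022 m and horizontal distance between pin_2 and piece_yellow below 0.006 m and angle between pin_2's own z axis and vertical below 0.12 rad) or (z of pin_3 in the frame of piece_yellow below -0.022 m and horizontal distance between pin_3 and piece_yellow below 0.006 m and angle between pin_3's own z axis and vertical below 0.12 rad)) and x of offcut_red in the frame of bin between -0.065 and 0.065 m and y of offcut_red in the frame of bin between -0.075 and 0.075 m and height (world z) of each of offcut_red, offcut_blue, offcut_yellow below 0.055 m and x of offcut_blue in the frame of bin between -0.065 and 0.065 m and y of offcut_blue in the frame of bin between -0.075 and 0.075 m and x of offcut_yellow in the frame of bin between -0.065 and 0.065 m and y of offcut_yellow in the frame of bin between -0.075 and 0.075 m), for 0.2 s.
2. valve lever swung over (value of joint valve above 0.85 rad), for 0.2 s.
At the end, for the whole second after the job is handed in: Offcuts in the bin; each piece within 5 mm of its pocket centre and 3 mm of its floor, flat to 0.05 and square to 0.08 rad; each with a pin through it, tip over 22 mm below its underside; other pins upright in the holder; valve past 0.85 rad; all at rest (all of step 1 and ((z of pin_1 in the frame of holder below 0.018 m and x of pin_1 in the frame of holder between -0.006 and 0.006 m and y of pin_1 in the frame of holder between -0.05 and 0.05 m and angle between pin_1's own z axis and vertical below 0.12 rad) or (z of pin_1 in the frame of piece_red below -0.022 m and horizontal distance between pin_1 and piece_red below 0.006 m and angle between pin_1's own z axis and vertical below 0.12 rad) or (z of pin_1 in the frame of piece_blue below -0.022 m and horizontal distance between pin_1 and piece_blue below 0.006 m and angle between pin_1's own z axis and vertical below 0.12 rad) or (z of pin_1 in the frame of piece_yellow below -0.022 m and horizontal distance between pin_1 and piece_yellow below 0.006 m and angle between pin_1's own z axis and vertical below 0.12 rad)) and ((z of pin_2 in the frame of holder below 0.018 m and x of pin_2 in the frame of holder between -0.006 and 0.006 m and y of pin_2 in the frame of holder between -0.05 and 0.05 m and angle between pin_2's own z axis and vertical below 0.12 rad) or (z of pin_2 in the frame of piece_red below -0.022 m and horizontal distance between pin_2 and piece_red below 0.006 m and angle between pin_2's own z axis and vertical below 0.12 rad) or (z of pin_2 in the frame of piece_blue below -0.022 m and horizontal distance between pin_2 and piece_blue below 0.006 m and angle between pin_2's own z axis and vertical below 0.12 rad) or (z of pin_2 in the frame of piece_yellow below -0.022 m and horizontal distance between pin_2 and piece_yellow below 0.006 m and angle between pin_2's own z axis and vertical below 0.12 rad)) and ((z of pin_3 in the frame of holder below 0.018 m and x of pin_3 in the frame of holder between -0.006 and 0.006 m and y of pin_3 in the frame of holder between -0.05 and 0.05 m and angle between pin_3's own z axis and vertical below 0.12 rad) or (z of pin_3 in the frame of piece_red below -0.022 m and horizontal distance between pin_3 and piece_red below 0.006 m and angle between pin_3's own z axis and vertical below 0.12 rad) or (z of pin_3 in the frame of piece_blue below -0.022 m and horizontal distance between pin_3 and piece_blue below 0.006 m and angle between pin_3's own z axis and vertical below 0.12 rad) or (z of pin_3 in the frame of piece_yellow below -0.022 m and horizontal distance between pin_3 and piece_yellow below 0.006 m and angle between pin_3's own z axis and vertical below 0.12 rad)) and linear speed of each of piece_red, piece_blue, piece_yellow, pin_1, pin_2, pin_3, offcut_red, offcut_blue, offcut_yellow below 0.02 m/s and value of joint valve above 0.85 rad); the robot touches nothing.
It fails at once if a bystander tool or bottle is pushed more than 5 cm (distance of any of hammer, screwdriver, level, glue, tape, clamp from where it was at the start of the episode above 0.05 m).
Of piece_red, piece_blue, piece_yellow only 2 to 3 are there at a start; the rules pass over those that are not, and their reading is None.
Of offcut_red, offcut_blue, offcut_yellow only 2 to 3 are there at a start; the rules pass over those that are not, and their reading is None.
At some moment in a run one of piece_red, piece_blue, piece_yellow may be knocked a few centimetres aside while the robot is not near it.
It also fails if it takes over 210 s, if anything falls off the work surface, if the arm or the gripper's body presses on something with over 40 N, if the wrist force passes 120 N, or if a joint passes its speed limit or range.

## Robot

A 6-joint arm with a two-finger parallel gripper is mounted at the origin on the work surface. World frame = base frame: x ahead of the robot, y to its left, z up, the work surface at z = 0. Lengths are in m, angles in rad, forces in N, time in s.
With the tool pointing down it reaches from about 0.35 to 0.85 m from the base axis. Payload 8.1 kg.
Tool frame: the origin (TCP) lies at the very end of the fingers, on their centre line; the grasp point (between the pads) lies 19 mm behind it; x points along the fingers, y is the direction in which the jaws open and shut, and the axes are right-handed (so a half turn about x gives the same grasp; the last joint's range is limited). The gripper opens to 93 mm and grips with 3 to 60 N. Pads are 15 mm wide; open, the fingers measure 128 mm over their backs; the gripper's body (75 mm by 188 mm) begins 65 mm behind the grasp point.
Start: joints at [-1.254, 0.13, 1.488, -0, 1.523, -0.085], TCP at [0.235, -0.552, 0.219] pointing down, gripper open.
Joint ranges: [-2.96, 2.96], [-0.89, 2.26], [0.02, 2.5], [-1.34, 4.48], [0, 2.73], [-2.66, 2.66]. Speed limits (rad/s): [2.39, 2.39, 2.79, 3.14, 3.14, 3.14].

## Interface

Orientations are given as a rotation vector (axis times angle).
In Python, from plant import * gives the robot as it stands. The module is installed in compiled form; this text tells all that it offers.
- The arm moves only by the tool apply_moves, never from a script. Its argument "series" is a list of rows, each an object with "jaw": the gripper's target within -1 to 1 (shut at 1, half-way at 0, fully open at -1); "linear": the shift along the tool's x, y, z normalised to -1 to 1, where 1 is 0.6 m, a list of three; "roll": the turn about the tool's x normalised to -1 to 1, where 1 is 30 degrees. A call has 1 to 20 rows; each row is the pose to reach, as a shift and turn from the pose measured when the call began, along the tool's axes at that moment; what a row does not reach only later rows make up. A row lasts 1/8 s, in which the tool goes at most 62.5 mm and 10.7 degrees, less where a joint would pass 70% of its speed; a pose out of reach is approached as far as the arm can. A call with a number of a shift or a turn outside -1 to 1 is refused whole. A call with a gripper value outside its range is refused whole. The fingers move at their own pace and stop on an object; "force" is the grip in N (left out, the last holds). Time passes only in rows, so rows that repeat a pose let the fingers close. It gives the time, the measured TCP pose, the force and the opening at its end, in the units of the state.
- read_state(): the state, without advancing time (a new reading comes with each control period).
- read_camera(name): name is "side" or "top" or "wrist"; returns a dict with "pixels" (420x560x3 uint8, blue, green, red), "intrinsics" (3x3 intrinsics, pixels), "D" ([k1, k2, p1, p2, k3] as OpenCV has them; the pictures are not rectified), "rvec" (rotation vector, rad) and "tvec" (3), from world to camera coordinates, as OpenCV has them; the wrist camera has in their place "tool_from_camera" (4x4, takes a point from camera to tool coordinates, whose origin is the TCP and whose axes are the tool frame's). Camera axes: x right, y down, z forward; pixel columns grow to the right and rows downward; lengths in m; the calibration is good to about 2 mm. A picture is of the moment at which its call begins: read the wrist's pose just before it. There is no depth.
- close_job(): hands the job in, once; it reports no verdict.
The state is a dict: "t": time; "q": joint angles; "dq": joint speeds; "joint_torque": joint torques, N m; "tool_pos": TCP position; "orientation": TCP orientation; "force": force on the tool from outside, world axes, zero at the start; "wrist_torque": the same for the moment, N m; "opening": finger opening in m.
Only numpy, scipy, OpenCV 4.12 (cv2) and the standard library are available. Lean on these libraries where they do the work, as an engineer would, in place of code of your own. Each camera call takes 0.05 s, during which the arm holds its last target. There are 200 camera calls.

## Working session

There is one attempt and no reset: what is moved stays moved. The work goes in short steps, Python scripts to look and compute and a tool call to move; the robot and the scene stay as the last step left them, time stands still between calls to the robot, and variables do not carry over. Pictures are saved under pics/ and viewed, about 12 in all and at most 16, crops included, and the job is handed in when it is done.

Besides the shell and the picture viewer there is one more tool, called after "Emit:" in YAML: its name, and indented under it one key for each argument. apply_moves: Moves the arm, as the interface text tells. Its arguments: {"type":"object","properties":{"series":{"type":"array"},"force":{"type":"number"}},"required":["series"]}

```bash
mkdir -p pics; cat > h.py <<'E'
from plant import *
import numpy as np, cv2
from scipy.spatial.transform import Rotation as R
def cam(name):
    s=read_state(); c=read_camera(name)
    if name=="wrist":
        T=np.eye(4);T[:3,:3]=R.from_rotvec(s["orientation"]).as_matrix();T[:3,3]=s["tool_pos"]
        M=np.linalg.inv(T@np.array(c["tool_from_camera"]))
        c["rvec"]=cv2.Rodrigues(M[:3,:3])[0];c["tvec"]=M[:3,3]
    c["rvec"]=np.array(c["rvec"],float).reshape(3,1);c["tvec"]=np.array(c["tvec"],float).reshape(3,1)
    c["K"]=np.array(c["intrinsics"],float);c["D"]=np.array(c["D"],float)
    return c
def px2w(c,uv,z):
    uv=np.array(uv,float).reshape(-1,1,2)
    n=cv2.undistortPoints(uv,c["K"],c["D"]).reshape(-1,2)
    Rm=cv2.Rodrigues(c["rvec"])[0];o=(-Rm.T@c["tvec"]).ravel()
    d=np.c_[n,np.ones(len(n))]@Rm
    z=np.broadcast_to(z,len(n))
    return o+d*((z-o[2])/d[:,2])[:,None]
def w2px(c,P):
    return cv2.projectPoints(np.array(P,float).reshape(-1,3),c["rvec"],c["tvec"],c["K"],c["D"])[0].reshape(-1,2)
E
python3 - <<'E'
from h import *
s=read_state();print({k:np.round(v,3).tolist() for k,v in s.items()})
print(np.round(R.from_rotvec(s["orientation"]).as_matrix(),3))
import pickle
for n in("top","side"):
    c=cam(n);pickle.dump(c,open(n+"0.pkl","wb"));cv2.imwrite(f"pics/{n}0.png",cv2.resize(c["pixels"],(800,600),interpolation=cv2.INTER_CUBIC))
    Rm=cv2.Rodrigues(c["rvec"])[0];print(n,(-Rm.T@c["tvec"]).ravel(),Rm.round(2).tolist(),c["K"].round(1).tolist(),c["D"])
c=cam("wrist");print(np.array(c["tool_from_camera"]).round(3),c["K"].round(1))
E
```

```text
{'t': 0.0, 'q': [-1.254, 0.131, 1.489, -0.0, 1.523, -0.085], 'dq': [0.001, 0.0, 0.001, 0.001, -0.001, -0.0], 'joint_torque': [0.002, -55.985, -49.175, 0.077, 0.035, -0.0], 'tool_pos': [0.234, -0.552, 0.218], 'orientation': [2.001, 0.409, -2.001], 'force': [0.497, 0.066, 0.248], 'wrist_torque': [-0.04, -0.021, -0.006], 'opening': 0.094}
[[-0.001  0.391 -0.92 ]
 [ 0.002 -0.92  -0.391]
 [-1.    -0.002 -0.   ]]
top [ 0.27248119 -0.00504645  1.39517553] [[0.12, -0.99, 0.01], [-0.97, -0.12, -0.22], [0.22, 0.02, -0.98]] [[399.8, 0.0, 276.2], [0.0, 399.8, 213.9], [0.0, 0.0, 1.0]] [-0.01230486  0.          0.          0.          0.        ]
side [ 0.27405611 -1.16642846  0.89581224] [[0.97, -0.24, 0.01], [-0.13, -0.54, -0.83], [0.2, 0.8, -0.56]] [[538.2, 0.0, 285.0], [0.0, 538.2, 206.0], [0.0, 0.0, 1.0]] [-0.08508594  0.          0.          0.          0.        ]
[[-0.    -0.296  0.955 -0.167]
 [ 1.     0.001  0.    -0.   ]
 [-0.001  0.955  0.296 -0.084]
 [ 0.     0.     0.     1.   ]] [[321.1   0.  286.7]
 [  0.  321.1 203.5]
 [  0.    0.    1. ]]
```

View pics/top0.png

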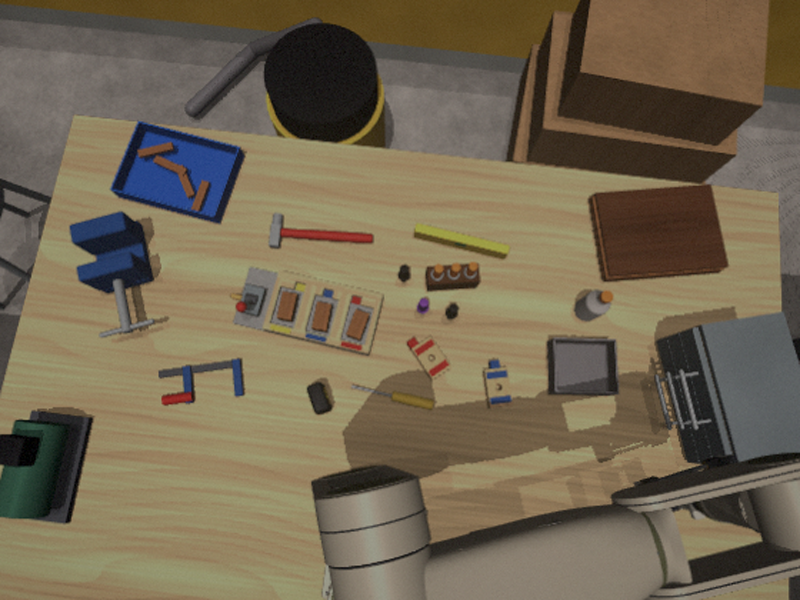

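View pics/side0.png

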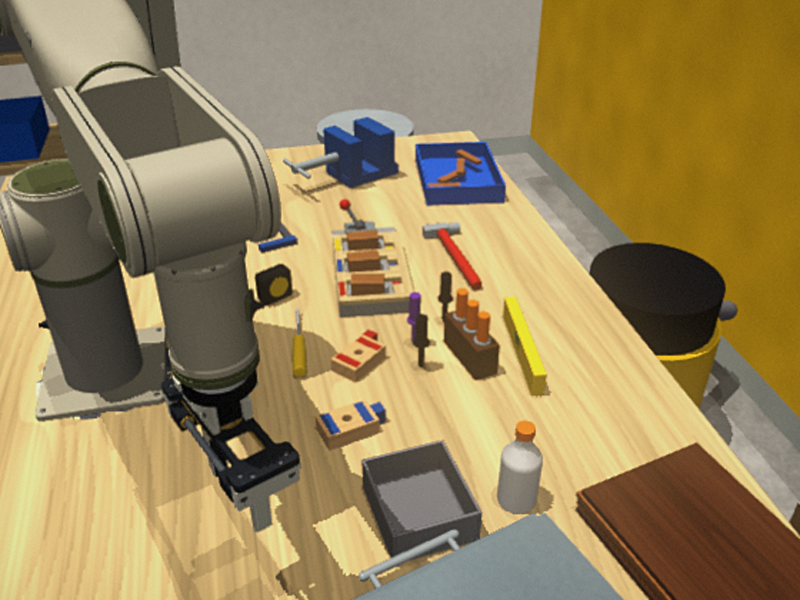

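Top picture (800x600 pixels): red piece at (431,357), blue piece at (498,387), and no yellow piece so far. The offcuts are at (288,305), (321,316) and (359,324). The orange pins stand in the holder at (438..474,272), the bin is at (583,365) and the valve ball at (241,307). The standing black pins (404,272), (452,311) and the purple one (423,304) are decoys: wrong colour and not in the holder.

```bash
cat >> h.py <<'E'
def yaw(s=None):
    s=s or read_state();M=R.from_rotvec(s["orientation"]).as_matrix();return np.arctan2(M[1,1],M[0,1])  # world angle of tool y
def go(p,yw=None):
    """print linear, roll numbers towards p (TCP) and jaw-axis angle yw (world, mod pi)"""
    s=read_state();M=R.from_rotvec(s["orientation"]).as_matrix()
    l=M.T@(np.array(p)-s["tool_pos"])/0.6
    if yw is None: r=0
    else:
        d=(yw-yaw(s)+np.pi/2)%np.pi-np.pi/2; r=-np.degrees(d)/30
    print("lin",l.round(4).tolist(),"roll",round(r,4))
E
python3 - <<'E'
from h import *
import pickle
t=pickle.load(open("top0.pkl","rb"));k=1/1.4286
def P(uv,z):return px2w(t,np.array(uv)*k,z).round(3).tolist()
print("pins",P([(438,270),(455,269),(474,269)],.124))
print("red",P([(431,357)],.028),"blue",P([(498,387)],.028))
print("off",P([(288,305),(321,316),(359,324)],.064))
print("bin",P([(549,338),(615,339),(617,393),(550,393)],.06))
print("ball",P([(241,307)],.089))
print("decoys",P([(404,272),(423,304),(452,311)],.1), "glue",P([(605,297)],.12))
print("hammer",P([(275,230),(372,238)],.03),"level",P([(416,230),(508,250)],.03))
print("jig",P([(383,293),(368,353)],.04))
go([.45,-.1,.30])
E
```

```text
pins [[0.648, -0.069, 0.124], [0.656, -0.108, 0.124], [0.661, -0.151, 0.124]]
red [[0.459, -0.079, 0.028]] blue [[0.406, -0.245, 0.028]]
off [[0.537, 0.275, 0.064], [0.52, 0.193, 0.064], [0.512, 0.101, 0.064]]
bin [[0.532, -0.35, 0.06], [0.548, -0.507, 0.06], [0.422, -0.516, 0.06], [0.403, -0.36, 0.06]]
ball [[0.515, 0.378, 0.089]]
decoys [[0.641, 0.009, 0.1], [0.57, -0.044, 0.1], [0.561, -0.112, 0.1]] glue [[0.631, -0.458, 0.12]]
hammer [[0.732, 0.345, 0.03], [0.74, 0.1, 0.03]] level [[0.774, -0.008, 0.03], [0.749, -0.243, 0.03]]
jig [[0.599, 0.054, 0.04], [0.449, 0.072, 0.04]]
lin [-0.1361, -0.5528, -0.625] roll 0
```

```bash
python3 -c "
from h import *
go([.57,-.12,.26],np.radians(-82))"
```

```text
lin [-0.0695, -0.4438, -0.796] roll 0.5007
```

Emit:
apply_moves:
  series:
    - {"jaw": -1, "linear": [-0.07, -0.22, -0.4], "roll": 0.25}
    - {"jaw": -1, "linear": [-0.07, -0.444, -0.796], "roll": 0.5}
    - {"jaw": -1, "linear": [-0.07, -0.444, -0.796], "roll": 0.5}
    - {"jaw": -1, "linear": [-0.07, -0.444, -0.796], "roll": 0.5}
    - {"jaw": -1, "linear": [-0.07, -0.444, -0.796], "roll": 0.5}
    - {"jaw": -1, "linear": [-0.07, -0.444, -0.796], "roll": 0.5}
    - {"jaw": -1, "linear": [-0.07, -0.444, -0.796], "roll": 0.5}
    - {"jaw": -1, "linear": [-0.07, -0.444, -0.796], "roll": 0.5}
    - {"jaw": -1, "linear": [-0.07, -0.444, -0.796], "roll": 0.5}
    - {"jaw": -1, "linear": [-0.07, -0.444, -0.796], "roll": 0.5}
    - {"jaw": -1, "linear": [-0.07, -0.444, -0.796], "roll": 0.5}
    - {"jaw": -1, "linear": [-0.07, -0.444, -0.796], "roll": 0.5}
    - {"jaw": -1, "linear": [-0.07, -0.444, -0.796], "roll": 0.5}

```text
t: 1.78
tool_pos: [0.5694, -0.121, 0.2603]
orientation: [2.15, 0.15, -2.151]
force: [0.5, 0.2, -0.1]
opening: 0.0931
```

```bash
python3 - <<'E'
from h import *
import pickle
s=read_state();print(s["tool_pos"],np.degrees(yaw(s)),s["q"])
c=cam("wrist");pickle.dump(c,open("w1.pkl","wb"));cv2.imwrite("pics/w1.png",cv2.resize(c["pixels"],(800,600),interpolation=cv2.INTER_CUBIC))
go([.60,.18,.26],np.radians(-82))
E
```

```text
[ 0.56940344 -0.12100618  0.26028254] -82.08232028153344 [-2.98145693e-01  6.89877038e-02  1.47831498e+00  1.04284091e-03
  1.59510915e+00  1.13448578e+00]
lin [0.0011, -0.4897, -0.1195] roll -0.0024
```

View pics/w1.png

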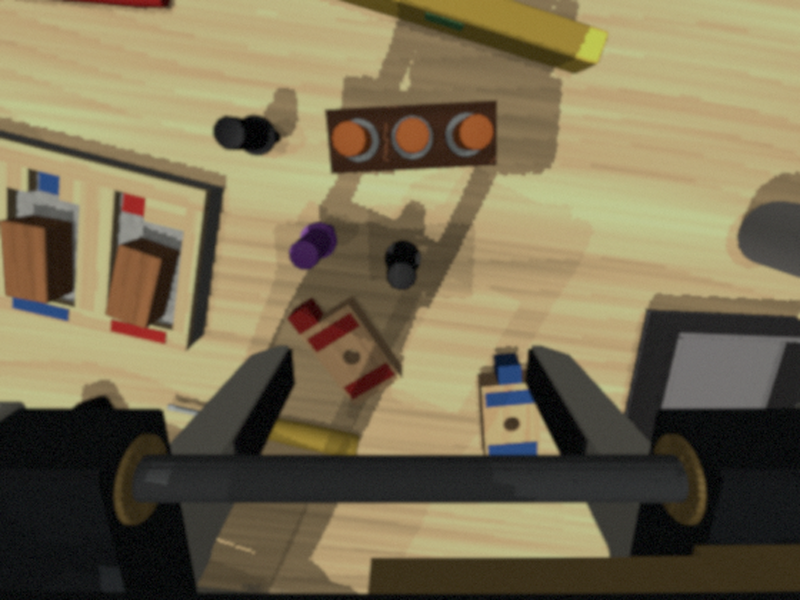

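Wrist picture: red piece with its hole at (352,357) and tab at (305,317). Blue piece's hole is at (512,424), tab at (508,367). Orange pin tops are at (350,138), (412,135) and (474,131), the holder corners at (327,112), (496,102), (496,163), (332,172). The black (232,132), (402,265) and purple (307,250) pins stand free of the holder. They aren't the ones meant.

Emit:
apply_moves:
  series:
    - {"jaw": -1, "linear": [0.0, -0.49, -0.12], "roll": 0}
    - {"jaw": -1, "linear": [0.0, -0.49, -0.12], "roll": 0}
    - {"jaw": -1, "linear": [0.0, -0.49, -0.12], "roll": 0}
    - {"jaw": -1, "linear": [0.0, -0.49, -0.12], "roll": 0}
    - {"jaw": -1, "linear": [0.0, -0.49, -0.12], "roll": 0}
    - {"jaw": -1, "linear": [0.0, -0.49, -0.12], "roll": 0}
    - {"jaw": -1, "linear": [0.0, -0.49, -0.12], "roll": 0}
    - {"jaw": -1, "linear": [0.0, -0.49, -0.12], "roll": 0}

```text
t: 2.82
tool_pos: [0.6004, 0.1786, 0.2608]
orientation: [2.151, 0.148, -2.151]
force: [0.3, -0.5, -0.4]
opening: 0.0931
```

```bash
python3 - <<'E'
from h import *
import pickle
s=read_state();print(s["tool_pos"],np.degrees(yaw(s)),s["q"])
c=cam("wrist");pickle.dump(c,open("w2.pkl","wb"));cv2.imwrite("pics/w2.png",cv2.resize(c["pixels"],(800,600),interpolation=cv2.INTER_CUBIC))
t=cam("top");pickle.dump(t,open("top1.pkl","wb"))
x=t["pixels"]; cv2.imwrite("pics/top1.png",cv2.resize(x[140:420,:],(800,400)))
E
```

```text
[0.60043856 0.17860182 0.26078768] -82.18535025803097 [2.06696718e-01 1.88463101e-01 1.34773443e+00 9.89570856e-04
 1.60549712e+00 1.64113587e+00]
```

View pics/w2.png

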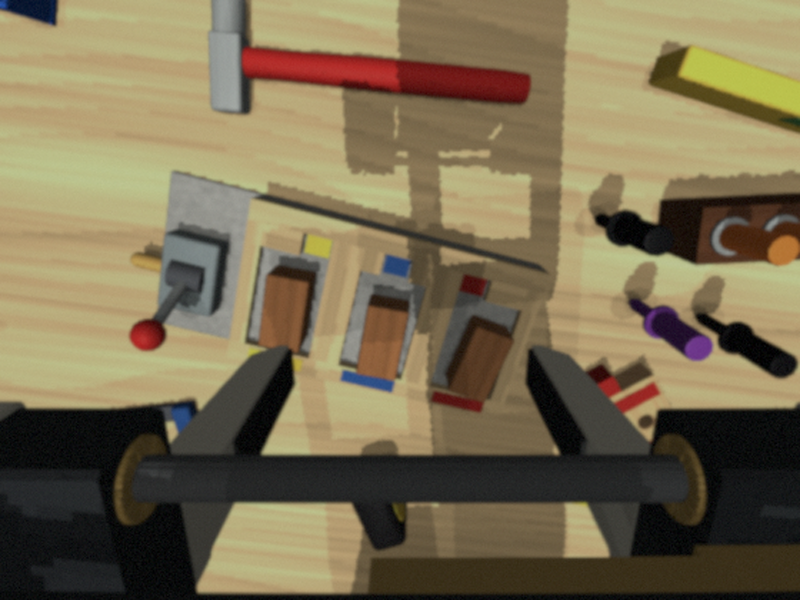

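View pics/top1.png

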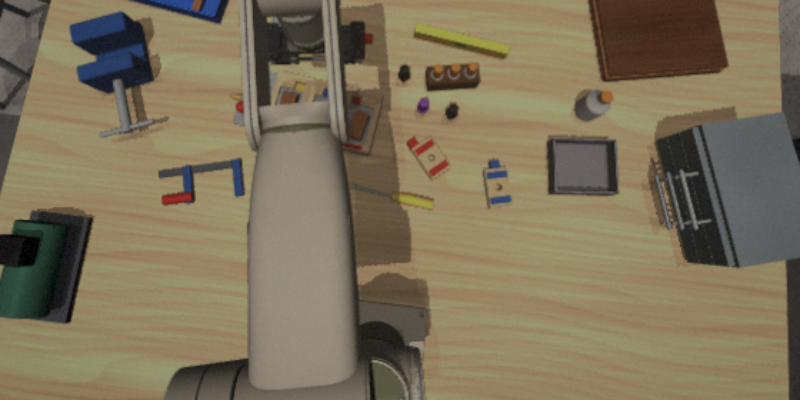

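The top picture shows no yellow piece anywhere, so the job is three offcuts, two pieces and two pins. I'll enlarge the jig to fit its pose.

```bash
python3 - <<'E'
from h import *
import pickle
c=pickle.load(open("w2.pkl","rb"))
x=c["pixels"][115:295,95:395]
cv2.imwrite("pics/w2c.png",cv2.convertScaleAbs(cv2.resize(x,(795,477),interpolation=cv2.INTER_CUBIC),alpha=1.4))
E
```

```text
(no output)
```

View pics/w2c.png

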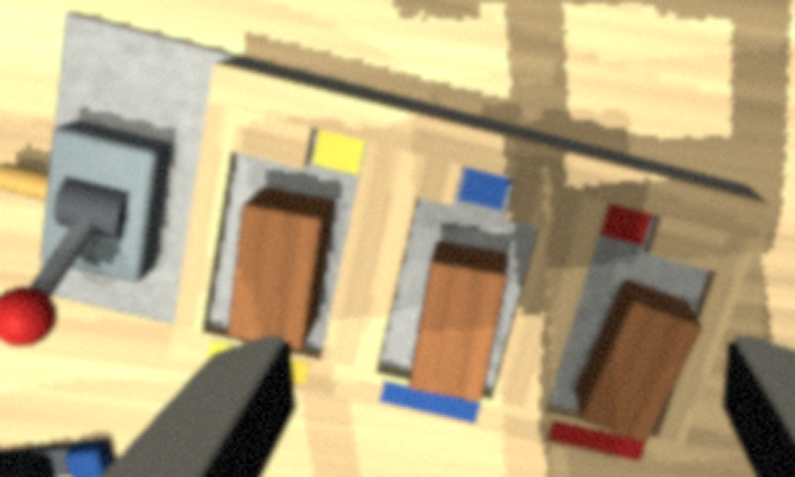

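```bash
cat >> h.py <<'E'
from scipy.optimize import least_squares
def fit(c,uv,L,z,x0):
    """planar pose (x,y,yaw) of local points L at heights z seen at uv"""
    L=np.array(L,float);uv=np.array(uv,float);z=np.broadcast_to(z,len(L))
    def W(p):
        a=p[2];return np.c_[p[0]+L[:,0]*np.cos(a)-L[:,1]*np.sin(a),p[1]+L[:,0]*np.sin(a)+L[:,1]*np.cos(a),z]
    r=least_squares(lambda p:(w2px(c,W(p))-uv).ravel(),x0,loss="soft_l1")
    print("pose",r.x[:2].round(4),"yaw deg",np.degrees(r.x[2]).round(2),"res px",(w2px(c,W(r.x))-uv).round(1).tolist())
    return r.x
E
python3 - <<'E'
from h import *
import pickle
c=pickle.load(open("w2.pkl","rb"))
f=lambda uv:np.array(uv)/2.65+[95,115]
L=[(.085,.132),(.085,-.132),(.047,.118),(-.047,.118),(-.047,.058),(-.047,.03),(.047,.03),(-.047,-.03),(.047,-.118),(-.047,-.058)]
uv=[(222,66),(765,203),(233,153),(205,331),(319,357),(378,373),(417,200),(488,399),(714,270),(549,413)]
j=fit(c,f(uv),L,.04,[.52,.19,-.14])
o=np.array([(.033,.018),(.033,-.018),(-.033,-.018),(-.033,.018)])
fit(c,f([(245,206),(322,212),(302,350),(229,337)]),o,.064,[.53,.27,-.1])
fit(c,f([(433,262),(506,271),(483,399),(411,388)]),o,.064,[.52,.19,-.1])
fit(c,f([(621,302),(695,332),(646,438),(579,408)]),o,.064,[.51,.1,-.3])
w=pickle.load(open("w1.pkl","rb"));g=lambda uv:np.array(uv)/1.42857
h=fit(w,g([(327,112),(496,102),(496,163),(332,172)]),[(.023,.063),(.023,-.063),(-.023,-.063),(-.023,.063)],.066,[.66,-.11,0])
print("pins",px2w(w,g([(350,138),(412,135),(474,131)]),.124).round(4).tolist())
t=pickle.load(open("top0.pkl","rb"))
b=fit(t,g([(549,338),(615,339),(617,393),(550,393)]),[(.065,.075),(.065,-.075),(-.065,-.075),(-.065,.075)],.06,[.47,-.43,0])
print("wells",[(h[0]-y*np.sin(h[2]),h[1]+y*np.cos(h[2])) for y in(.04,0,-.04)])
np.savez("pose.npz",j=j,h=h,b=b)
print("red hole",px2w(w,g([(352,357),(305,317)]),.028).round(4).tolist(),"blue",px2w(w,g([(512,424),(508,367)]),.028).round(4).tolist())
E
```

```text
pose [0.5268 0.1944] yaw deg -6.42 res px [[-3.0, -0.7], [1.9, 0.5], [-0.4, -0.3], [-0.8, 0.8], [1.1, 1.3], [-0.5, 0.0], [0.1, -0.9], [1.7, 0.2], [0.9, 0.3], [-1.2, -0.4]]
pose [0.5369 0.2776] yaw deg -3.06 res px [[-1.1, -1.5], [0.3, 1.9], [1.1, 0.1], [-0.3, -0.1]]
pose [0.5223 0.1917] yaw deg -1.94 res px [[-1.2, -1.2], [0.9, 0.2], [0.6, 0.5], [-0.5, 0.2]]
pose [0.5128 0.1068] yaw deg -9.55 res px [[0.5, -0.9], [0.2, -4.0], [0.1, 1.4], [-1.2, 5.3]]
pose [ 0.6603 -0.1099] yaw deg 11.05 res px [[-1.2, -1.2], [0.6, -1.1], [0.5, 1.7], [-0.2, 1.7]]
pins [[0.6538, -0.0709, 0.124], [0.661, -0.1092, 0.124], [0.6687, -0.1473, 0.124]]
pose [ 0.4762 -0.4332] yaw deg 5.67 res px [[0.5, -0.3], [-1.6, -0.2], [-0.5, 0.7], [1.4, -0.1]]
wells [(np.float64(0.6526508298919871), np.float64(-0.0706001846233788)), (np.float64(0.6603172789828571), np.float64(-0.10985863031773989)), (np.float64(0.6679837280737271), np.float64(-0.14911707601210097))]
red hole [[0.4569, -0.0807, 0.028], [0.4913, -0.0334, 0.028]] blue [[0.4059, -0.247, 0.028], [0.4673, -0.2302, 0.028]]
```

```bash
cat >> h.py <<'E'
def plan(*wps,yw=None):
    for w in wps: go(w,yw)
E
python3 - <<'E'
from h import *
import pickle
c=pickle.load(open("w2.pkl","rb"))
f=lambda uv:np.array(uv)/2.65+[95,115]
p=px2w(c,f([(621,302),(695,332),(646,438),(579,408)]),.064);print(p.round(4).tolist(),p.mean(0))
m=(p[:2].mean(0)-p[2:].mean(0));print(np.degrees(np.arctan2(m[1],m[0])),np.linalg.norm(m))
plan((.522,.192,.13),(.522,.192,.044),(.522,.192,.2),(.5,-.1,.2),yw=np.radians(-92))
E
```

```text
[[0.5471, 0.1194, 0.064], [0.5371, 0.0828, 0.064], [0.4793, 0.095, 0.064], [0.4908, 0.1297, 0.064]] [0.51359101 0.10671105 0.064     ]
-11.14608244608485 0.0581774531440176
lin [0.2182, -0.0394, 0.1265] roll 0.3271
lin [0.3615, -0.0392, 0.1265] roll 0.3271
lin [0.1015, -0.0395, 0.1265] roll 0.3271
lin [0.1009, 0.4376, 0.229] roll 0.3271
```

Emit:
apply_moves:
  force: 20
  series:
    - {"jaw": -0.2, "linear": [0.0, -0.04, 0.127], "roll": 0.327}
    - {"jaw": -0.2, "linear": [0.218, -0.04, 0.127], "roll": 0.327}
    - {"jaw": -0.2, "linear": [0.218, -0.04, 0.127], "roll": 0.327}
    - {"jaw": -0.2, "linear": [0.218, -0.04, 0.127], "roll": 0.327}
    - {"jaw": -0.2, "linear": [0.3, -0.04, 0.127], "roll": 0.327}
    - {"jaw": -0.2, "linear": [0.361, -0.04, 0.127], "roll": 0.327}
    - {"jaw": -0.2, "linear": [0.361, -0.04, 0.127], "roll": 0.327}
    - {"jaw": 1, "linear": [0.361, -0.04, 0.127], "roll": 0.327}
    - {"jaw": 1, "linear": [0.361, -0.04, 0.127], "roll": 0.327}
    - {"jaw": 1, "linear": [0.361, -0.04, 0.127], "roll": 0.327}
    - {"jaw": 1, "linear": [0.3, -0.04, 0.127], "roll": 0.327}
    - {"jaw": 1, "linear": [0.101, -0.04, 0.127], "roll": 0.327}
    - {"jaw": 1, "linear": [0.101, -0.04, 0.127], "roll": 0.327}
    - {"jaw": 1, "linear": [0.101, 0.438, 0.229], "roll": 0.327}
    - {"jaw": 1, "linear": [0.101, 0.438, 0.229], "roll": 0.327}
    - {"jaw": 1, "linear": [0.101, 0.438, 0.229], "roll": 0.327}
    - {"jaw": 1, "linear": [0.101, 0.438, 0.229], "roll": 0.327}
    - {"jaw": 1, "linear": [0.101, 0.438, 0.229], "roll": 0.327}

```text
t: 5.18
tool_pos: [0.4998, -0.1028, 0.2012]
orientation: [-2.205, 0.04, 2.201]
force: [0.4, 0.1, -0.6]
opening: 0.036
```

```bash
python3 - <<'E'
from h import *
b=np.load("pose.npz")["b"]
B=lambda y:(b[0]-y*np.sin(b[2]),b[1]+y*np.cos(b[2]))
print("bin spots",[np.round(B(y),3).tolist() for y in(-.038,0,.038)])
x,y=B(-.038)
plan((x,y,.2),(x,y,.07),yw=np.radians(-84))
E
```

```text
bin spots [[0.48, -0.471], [0.476, -0.433], [0.472, -0.395]]
lin [0.0017, 0.6145, 0.0108] roll -0.2692
lin [0.2184, 0.6146, 0.0111] roll -0.2692
```

Emit:
apply_moves:
  series:
    - {"jaw": 1, "linear": [0.0, 0.614, 0.011], "roll": -0.27}
    - {"jaw": 1, "linear": [0.0, 0.614, 0.011], "roll": -0.27}
    - {"jaw": 1, "linear": [0.0, 0.614, 0.011], "roll": -0.27}
    - {"jaw": 1, "linear": [0.0, 0.614, 0.011], "roll": -0.27}
    - {"jaw": 1, "linear": [0.0, 0.614, 0.011], "roll": -0.27}
    - {"jaw": 1, "linear": [0.0, 0.614, 0.011], "roll": -0.27}
    - {"jaw": 1, "linear": [0.11, 0.614, 0.011], "roll": -0.27}
    - {"jaw": 1, "linear": [0.218, 0.614, 0.011], "roll": -0.27}
    - {"jaw": 1, "linear": [0.218, 0.614, 0.011], "roll": -0.27}
    - {"jaw": -0.3, "linear": [0.218, 0.614, 0.011], "roll": -0.27}
    - {"jaw": -0.3, "linear": [0.218, 0.614, 0.011], "roll": -0.27}
    - {"jaw": -0.3, "linear": [0.1, 0.614, 0.011], "roll": -0.27}
    - {"jaw": -0.3, "linear": [-0.02, 0.614, 0.011], "roll": -0.27}
    - {"jaw": -0.3, "linear": [-0.02, -0.2, 0.011], "roll": 0}
    - {"jaw": -0.3, "linear": [-0.02, -0.2, 0.011], "roll": 0}
    - {"jaw": -0.3, "linear": [-0.02, -0.2, 0.011], "roll": 0}
    - {"jaw": -0.3, "linear": [-0.02, -0.2, 0.011], "roll": 0}
    - {"jaw": -0.3, "linear": [-0.02, -0.2, 0.011], "roll": 0}
    - {"jaw": -0.3, "linear": [-0.02, -0.2, 0.011], "roll": 0}
    - {"jaw": -0.3, "linear": [-0.02, -0.2, 0.011], "roll": 0}

```text
t: 7.68
tool_pos: [0.4969, -0.032, 0.2152]
orientation: [-2.212, 0.041, 2.195]
force: [0.7, -0.2, 0.5]
opening: 0.0603
```

```bash
python3 - <<'E'
from h import *
print(read_state()["tool_pos"],read_state()["opening"])
plan((.513,.106,.13),(.513,.106,.044),(.513,.106,.2),yw=np.radians(-101))
plan((.476,-.433,.2),(.5,-.1,.2),yw=np.radians(-84))
E
```

```text
[ 0.49689186 -0.03196082  0.2151795 ] 0.06030376176352064
lin [0.142, -0.2308, -0.0174] roll 0.2975
lin [0.2853, -0.2309, -0.0162] roll 0.2975
lin [0.0253, -0.2308, -0.0183] roll 0.2975
lin [0.0255, 0.6692, 0.0108] roll -0.2691
lin [0.0254, 0.1131, -0.0091] roll -0.2691
```

Emit:
apply_moves:
  series:
    - {"jaw": -0.3, "linear": [0.0, -0.231, -0.017], "roll": 0.3}
    - {"jaw": -0.3, "linear": [0.0, -0.231, -0.017], "roll": 0.3}
    - {"jaw": -0.3, "linear": [0.142, -0.231, -0.017], "roll": 0.3}
    - {"jaw": -0.3, "linear": [0.142, -0.231, -0.017], "roll": 0.3}
    - {"jaw": -0.3, "linear": [0.22, -0.231, -0.016], "roll": 0.3}
    - {"jaw": -0.3, "linear": [0.285, -0.231, -0.016], "roll": 0.3}
    - {"jaw": -0.3, "linear": [0.285, -0.231, -0.016], "roll": 0.3}
    - {"jaw": 1, "linear": [0.285, -0.231, -0.016], "roll": 0.3}
    - {"jaw": 1, "linear": [0.285, -0.231, -0.016], "roll": 0.3}
    - {"jaw": 1, "linear": [0.285, -0.231, -0.016], "roll": 0.3}
    - {"jaw": 1, "linear": [0.22, -0.231, -0.016], "roll": 0.3}
    - {"jaw": 1, "linear": [0.025, -0.231, -0.018], "roll": 0.3}
    - {"jaw": 1, "linear": [0.025, -0.231, -0.018], "roll": 0.3}
    - {"jaw": 1, "linear": [0.025, 0.669, 0.011], "roll": -0.27}
    - {"jaw": 1, "linear": [0.025, 0.669, 0.011], "roll": -0.27}
    - {"jaw": 1, "linear": [0.025, 0.669, 0.011], "roll": -0.27}
    - {"jaw": 1, "linear": [0.025, 0.669, 0.011], "roll": -0.27}
    - {"jaw": 1, "linear": [0.025, 0.669, 0.011], "roll": -0.27}
    - {"jaw": 1, "linear": [0.025, 0.669, 0.011], "roll": -0.27}
    - {"jaw": 1, "linear": [0.025, 0.669, 0.011], "roll": -0.27}

```text
t: 10.18
tool_pos: [0.4832, -0.3257, 0.2012]
orientation: [2.176, 0.112, -2.157]
force: [1.2, 0.5, 0.0]
opening: 0.0359
```

```bash
python3 - <<'E'
from h import *
print(read_state()["tool_pos"],read_state()["opening"])
plan((.476,-.433,.2),(.476,-.433,.07),(.5,0.12,.215),yw=np.radians(-84))
E
```

```text
[ 0.48317596 -0.32573001  0.20117873] 0.03587402359632708
lin [0.0021, 0.1765, 0.0307] roll 0.0005
lin [0.2188, 0.176, 0.0326] roll 0.0005
lin [-0.0238, -0.7358, -0.106] roll 0.0005
```

Emit:
apply_moves:
  series:
    - {"jaw": 1, "linear": [0.0, 0.176, 0.031], "roll": 0}
    - {"jaw": 1, "linear": [0.0, 0.176, 0.031], "roll": 0}
    - {"jaw": 1, "linear": [0.11, 0.176, 0.032], "roll": 0}
    - {"jaw": 1, "linear": [0.219, 0.176, 0.032], "roll": 0}
    - {"jaw": 1, "linear": [0.219, 0.176, 0.032], "roll": 0}
    - {"jaw": -0.3, "linear": [0.219, 0.176, 0.032], "roll": 0}
    - {"jaw": -0.3, "linear": [0.219, 0.176, 0.032], "roll": 0}
    - {"jaw": -0.3, "linear": [0.1, 0.176, 0.032], "roll": 0}
    - {"jaw": -0.3, "linear": [-0.024, 0.176, 0.032], "roll": 0}
    - {"jaw": -0.3, "linear": [-0.024, -0.736, -0.106], "roll": 0.3}
    - {"jaw": -0.3, "linear": [-0.024, -0.736, -0.106], "roll": 0.3}
    - {"jaw": -0.3, "linear": [-0.024, -0.736, -0.106], "roll": 0.3}
    - {"jaw": -0.3, "linear": [-0.024, -0.736, -0.106], "roll": 0.3}
    - {"jaw": -0.3, "linear": [-0.024, -0.736, -0.106], "roll": 0.3}
    - {"jaw": -0.3, "linear": [-0.024, -0.736, -0.106], "roll": 0.3}
    - {"jaw": -0.3, "linear": [-0.024, -0.736, -0.106], "roll": 0.3}
    - {"jaw": -0.3, "linear": [-0.024, -0.736, -0.106], "roll": 0.3}
    - {"jaw": -0.3, "linear": [-0.024, -0.736, -0.106], "roll": 0.3}

```text
t: 12.42
tool_pos: [0.5011, 0.1228, 0.219]
orientation: [-2.212, 0.056, 2.178]
force: [0.0, -0.9, 0.1]
opening: 0.0601
```

```bash
python3 - <<'E'
from h import *
print(read_state()["tool_pos"],read_state()["opening"])
plan((.537,.278,.13),(.537,.278,.044),(.537,.278,.2),yw=np.radians(-93))
plan((.5,-.15,.2),yw=np.radians(-84))
E
```

```text
[0.50114565 0.12281889 0.21902839] 0.06008785270819734
lin [0.1492, -0.2613, -0.0442] roll 0.0025
lin [0.2925, -0.2612, -0.042] roll 0.0025
lin [0.0325, -0.2613, -0.046] roll 0.0025
lin [0.0319, 0.4542, -0.0208] roll -0.2975
```

Emit:
apply_moves:
  series:
    - {"jaw": -0.3, "linear": [0.0, -0.261, -0.044], "roll": 0}
    - {"jaw": -0.3, "linear": [0.0, -0.261, -0.044], "roll": 0}
    - {"jaw": -0.3, "linear": [0.149, -0.261, -0.044], "roll": 0}
    - {"jaw": -0.3, "linear": [0.149, -0.261, -0.044], "roll": 0}
    - {"jaw": -0.3, "linear": [0.22, -0.261, -0.043], "roll": 0}
    - {"jaw": -0.3, "linear": [0.292, -0.261, -0.042], "roll": 0}
    - {"jaw": -0.3, "linear": [0.292, -0.261, -0.042], "roll": 0}
    - {"jaw": 1, "linear": [0.292, -0.261, -0.042], "roll": 0}
    - {"jaw": 1, "linear": [0.292, -0.261, -0.042], "roll": 0}
    - {"jaw": 1, "linear": [0.292, -0.261, -0.042], "roll": 0}
    - {"jaw": 1, "linear": [0.22, -0.261, -0.043], "roll": 0}
    - {"jaw": 1, "linear": [0.032, -0.261, -0.046], "roll": 0}
    - {"jaw": 1, "linear": [0.032, -0.261, -0.046], "roll": 0}
    - {"jaw": 1, "linear": [0.032, 0.454, -0.021], "roll": -0.3}
    - {"jaw": 1, "linear": [0.032, 0.454, -0.021], "roll": -0.3}
    - {"jaw": 1, "linear": [0.032, 0.454, -0.021], "roll": -0.3}
    - {"jaw": 1, "linear": [0.032, 0.454, -0.021], "roll": -0.3}
    - {"jaw": 1, "linear": [0.032, 0.454, -0.021], "roll": -0.3}
    - {"jaw": 1, "linear": [0.032, 0.454, -0.021], "roll": -0.3}
    - {"jaw": 1, "linear": [0.032, 0.454, -0.021], "roll": -0.3}

```text
t: 14.92
tool_pos: [0.4997, -0.1522, 0.2008]
orientation: [2.184, 0.112, -2.148]
force: [0.3, 1.2, -0.2]
opening: 0.0362
```

```bash
python3 - <<'E'
from h import *
print(read_state()["tool_pos"],read_state()["opening"])
plan((.472,-.395,.2),(.472,-.395,.07),(.55,-.19,.2),yw=np.radians(-84))
E
```

```text
[ 0.49965154 -0.15222203  0.20079164] 0.0362076389288895
lin [0.001, 0.3975, 0.0884] roll 0.001
lin [0.2176, 0.3969, 0.0919] roll 0.001
lin [0.0028, 0.0714, -0.0768] roll 0.001
```

Emit:
apply_moves:
  series:
    - {"jaw": 1, "linear": [0.0, 0.397, 0.088], "roll": 0}
    - {"jaw": 1, "linear": [0.0, 0.397, 0.088], "roll": 0}
    - {"jaw": 1, "linear": [0.0, 0.397, 0.088], "roll": 0}
    - {"jaw": 1, "linear": [0.0, 0.397, 0.088], "roll": 0}
    - {"jaw": 1, "linear": [0.11, 0.397, 0.092], "roll": 0}
    - {"jaw": 1, "linear": [0.218, 0.397, 0.092], "roll": 0}
    - {"jaw": 1, "linear": [0.218, 0.397, 0.092], "roll": 0}
    - {"jaw": -0.3, "linear": [0.218, 0.397, 0.092], "roll": 0}
    - {"jaw": -0.3, "linear": [0.218, 0.397, 0.092], "roll": 0}
    - {"jaw": -0.3, "linear": [0.1, 0.397, 0.092], "roll": 0}
    - {"jaw": -0.3, "linear": [-0.03, 0.397, 0.092], "roll": 0}
    - {"jaw": -0.6, "linear": [-0.03, 0.03, 0.066], "roll": 0}
    - {"jaw": -0.6, "linear": [-0.03, 0.03, 0.066], "roll": 0}
    - {"jaw": -0.6, "linear": [-0.03, 0.03, 0.066], "roll": 0}
    - {"jaw": -0.6, "linear": [-0.03, 0.03, 0.066], "roll": 0}
    - {"jaw": -0.6, "linear": [-0.03, 0.03, 0.066], "roll": 0}
    - {"jaw": -0.6, "linear": [-0.03, 0.03, 0.066], "roll": 0}
    - {"jaw": -0.6, "linear": [-0.03, 0.03, 0.066], "roll": 0}

```text
t: 17.18
tool_pos: [0.4621, -0.1755, 0.2188]
orientation: [2.185, 0.11, -2.148]
force: [0.6, -0.2, -0.2]
opening: 0.0741
```

```bash
python3 - <<'E'
from h import *
import pickle
s=read_state();print(s["tool_pos"],np.degrees(yaw(s)))
c=cam("wrist");pickle.dump(c,open("w3.pkl","wb"));cv2.imwrite("pics/w3.png",cv2.resize(c["pixels"],(800,600),interpolation=cv2.INTER_CUBIC))
E
```

```text
[ 0.4620596  -0.17545067  0.21877062] -84.03869934476694
```

View pics/w3.png

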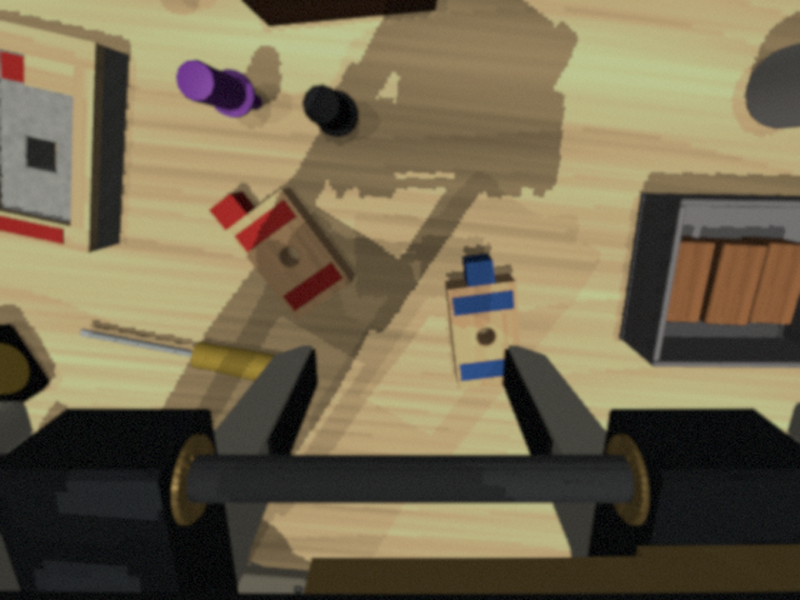

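The wrist picture shows all three offcuts lying in the bin. The red piece has its hole at (290,256), stripes at (265,225) and (313,288), tab at (231,211). The blue piece has its hole at (486,337), stripes at (483,302) and (483,370), tab at (478,268). The red pocket is at left, its bore at (41,154). The two listed pieces are the only striped ones in view.

```bash
cat >> h.py <<'E'
def blobs(c,col,z,amin=30,dump=True):
    hsv=cv2.cvtColor(c["pixels"],cv2.COLOR_BGR2HSV)
    m=(cv2.inRange(hsv,(0,150,50),(7,255,255))|cv2.inRange(hsv,(174,150,50),(180,255,255))) if col=="red" else cv2.inRange(hsv,(100,120,40),(130,255,255))
    n,l,st,ce=cv2.connectedComponentsWithStats(m)
    out=[]
    for i in range(1,n):
        if st[i,4]>amin:
            ct=np.argwhere(l==i)[:,::-1]
            P=px2w(c,ct,z)[:,:2];r=cv2.minAreaRect((P*1e4).astype(np.float32))
            print(col,"px800",(ce[i]/.7).round(0),"area",st[i,4],"mean w",P.mean(0).round(4),"rect",np.round(np.array(r[0])/1e4,4),np.round(np.array(r[1])/1e4,4),round(r[2],1))
E
python3 - <<'E'
from h import *
import pickle
c=pickle.load(open("w3.pkl","rb"))
blobs(c,"red",.028);blobs(c,"blue",.028)
g=lambda uv:np.array(uv)/1.42857
fit(c,g([(290,256),(283,194),(345,281),(294,311),(237,237)]),[(0,0),(.045,-.028),(-.045,-.028),(-.045,.028),(.045,.028)],.028,[.45,-.08,.6])
fit(c,g([(486,337),(446,289),(514,279),(458,382)]),[(0,0),(.045,.028),(.045,-.028),(-.045,.028)],.028,[.4,-.24,.2])
E
```

```text
red px800 [12. 66.] area 254 mean w [0.5764 0.1238] rect [0.5762 0.1236] [0.0153 0.0164] 83.7
red px800 [229. 210.] area 365 mean w [ 0.4891 -0.032 ] rect [ 0.49  -0.033] [0.0187 0.0269] 41.6
red px800 [265. 226.] area 586 mean w [ 0.48 -0.06] rect [ 0.4798 -0.0599] [0.0152 0.0491] 41.2
red px800 [ 31. 229.] area 418 mean w [0.4581 0.1241] rect [0.4581 0.1241] [0.0481 0.011 ] 83.2
red px800 [312. 286.] area 526 mean w [ 0.4345 -0.0992] rect [ 0.4343 -0.099 ] [0.0152 0.0489] 41.2
blue px800 [478. 270.] area 339 mean w [ 0.4616 -0.2316] rect [ 0.4621 -0.232 ] [0.0227 0.022 ] 10.9
blue px800 [483. 302.] area 418 mean w [ 0.4352 -0.2391] rect [ 0.4353 -0.2391] [0.0129 0.0468] 13.7
blue px800 [483. 369.] area 284 mean w [ 0.3757 -0.2481] rect [ 0.3756 -0.2485] [0.0129 0.0371] 13.7
pose [ 0.4572 -0.0799] yaw deg 39.39 res px [[-0.4, 0.4], [-0.3, -3.7], [4.0, 1.7], [1.2, 5.8], [-7.7, -5.6]]
pose [ 0.407  -0.2456] yaw deg 14.13 res px [[-0.4, -1.3], [-0.1, -0.2], [0.4, 0.1], [0.1, 3.7]]
```

```bash
python3 - <<'E'
from h import *
import pickle
c=pickle.load(open("w3.pkl","rb"));g=lambda uv:np.array(uv)/1.42857
print("sd",px2w(c,g([(195,345),(275,358),(265,378)]),.015).round(3).tolist())
j=np.load("pose.npz")["j"]
b=px2w(c,g([(41,154)]),.03)[0];print("bore red",b, "jig pred",j[0]+.088*np.sin(j[2]),j[1]-.088*np.cos(j[2]))
plan((.457,-.0795,.2),(.457,-.0795,.1),(.457,-.0795,.013),yw=np.radians(-49))
E
```

```text
sd [[0.366, 0.003, 0.015], [0.361, -0.067, 0.015], [0.341, -0.059, 0.015]]
bore red [0.51698559 0.10788689 0.03      ] jig pred 0.5169730824773869 0.10699483905314257
lin [0.0303, -0.1599, -0.008] roll -1.1684
lin [0.197, -0.1604, -0.0052] roll -1.1684
lin [0.342, -0.1609, -0.0028] roll -1.1684
```

Emit:
apply_moves:
  series:
    - {"jaw": -0.42, "linear": [0.03, -0.16, -0.008], "roll": -1}
    - {"jaw": -0.42, "linear": [0.03, -0.16, -0.008], "roll": -1}
    - {"jaw": -0.42, "linear": [0.03, -0.16, -0.008], "roll": -1}
    - {"jaw": -0.42, "linear": [0.1, -0.16, -0.007], "roll": -1}
    - {"jaw": -0.42, "linear": [0.1, -0.16, -0.007], "roll": -1}

```text
t: 17.85
tool_pos: [0.4547, -0.0794, 0.1549]
orientation: [1.871, 0.6, -1.852]
force: [-0.1, -0.4, 0.9]
opening: 0.066
```

```bash
python3 - <<'E'
from h import *
s=read_state();print(s["tool_pos"],s["opening"],np.degrees(yaw(s)))
plan((.457,-.0795,.07),(.457,-.0795,.013),(.457,-.0795,.15),yw=np.radians(-49))
plan((.517,.05,.2),yw=np.radians(-79))
E
```

```text
[ 0.45467338 -0.07939595  0.15494357] 0.06596778169741542 -54.11849769486311
lin [0.1416, 0.0016, -0.0018] roll -0.1706
lin [0.2366, 0.0011, -0.001] roll -0.1706
lin [0.0083, 0.0024, -0.003] roll -0.1706
lin [-0.0739, -0.1134, -0.2112] roll 0.8294
```

Emit:
apply_moves:
  force: 25
  series:
    - {"jaw": -0.42, "linear": [0.142, 0.002, -0.002], "roll": -0.17}
    - {"jaw": -0.42, "linear": [0.142, 0.002, -0.002], "roll": -0.17}
    - {"jaw": -0.42, "linear": [0.2, 0.001, -0.001], "roll": -0.17}
    - {"jaw": -0.42, "linear": [0.2366, 0.001, -0.001], "roll": -0.17}
    - {"jaw": -0.42, "linear": [0.2366, 0.001, -0.001], "roll": -0.17}
    - {"jaw": 1, "linear": [0.2366, 0.001, -0.001], "roll": -0.17}
    - {"jaw": 1, "linear": [0.2366, 0.001, -0.001], "roll": -0.17}
    - {"jaw": 1, "linear": [0.2366, 0.001, -0.001], "roll": -0.17}
    - {"jaw": 1, "linear": [0.2, 0.001, -0.001], "roll": -0.17}
    - {"jaw": 1, "linear": [0.1, 0.001, -0.001], "roll": -0.17}
    - {"jaw": 1, "linear": [-0.074, 0.0, -0.001], "roll": 0.4}
    - {"jaw": 1, "linear": [-0.074, -0.113, -0.211], "roll": 0.8}
    - {"jaw": 1, "linear": [-0.074, -0.113, -0.211], "roll": 0.8}
    - {"jaw": 1, "linear": [-0.074, -0.113, -0.211], "roll": 0.8}
    - {"jaw": 1, "linear": [-0.074, -0.113, -0.211], "roll": 0.8}
    - {"jaw": 1, "linear": [-0.074, -0.113, -0.211], "roll": 0.8}

```text
t: 19.85
tool_pos: [0.5165, 0.0493, 0.1997]
orientation: [2.121, 0.219, -2.102]
force: [0.2, 0.2, -0.1]
opening: 0.056
```

```bash
python3 - <<'E'
from h import *
import pickle
s=read_state();print(s["tool_pos"],s["opening"],np.degrees(yaw(s)))
j=np.load("pose.npz")["j"]
c=cam("wrist");pickle.dump(c,open("w4.pkl","wb"));cv2.imwrite("pics/w4.png",cv2.resize(c["pixels"],(800,600),interpolation=cv2.INTER_CUBIC))
plan((.517,.1072,.15),yw=np.radians(-96.4))
E
```

```text
[0.51650988 0.04926424 0.19970285] 0.05600034437881625 -78.09106284903739
lin [0.0826, -0.095, -0.0203] roll 0.6087
```

View pics/w4.png

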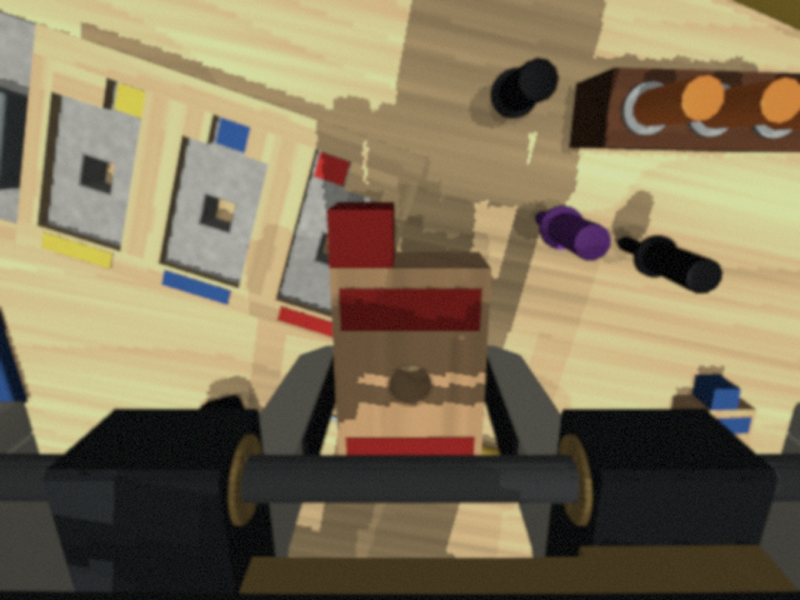

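```bash
python3 - <<'E'
from h import *
import pickle
c=pickle.load(open("w4.pkl","rb"));g=lambda uv:np.array(uv)/1.42857
p=np.array([.51650988,.04926424,.19970285])
h=px2w(c,g([(409,385)]),p[2]+.015)[0]
s=read_state();M=R.from_rotvec(s["orientation"]).as_matrix();print("tool axes",M.round(4).tolist())
print("hole in tool",M.T@(h-s["tool_pos"]))
# stripe1 rect + tab
blobs(c,"red",p[2]+.015)
fit(c,g([(97,174),(220,214)]),[(0,.088),(0,0)],.03,[.527,.194,-.11])
L=[(-.047,.118),(.047,.118),(-.047,.058),(-.047,.03),(.047,.03),(-.047,-.03),(-.047,-.058),(.047,-.03)]
fit(c,g([(39,226),(52,93),(121,249),(159,265),(183,138),(238,287),(277,302),(267,163)]),L,.04,[.527,.194,-.11])
E
```

```text
tool axes [[0.0091, 0.2055, -0.9786], [0.0001, -0.9787, -0.2055], [-1.0, 0.0018, -0.0089]]
hole in tool [-0.01516123 -0.00074615 -0.00082398]
red px800 [331. 168.] area 342 mean w [0.5875 0.0902] rect [0.5875 0.0902] [0.0092 0.0076] 83.5
red px800 [361. 235.] area 2021 mean w [0.5681 0.0771] rect [0.5679 0.0774] [0.0217 0.0221] 11.9
red px800 [410. 309.] area 2871 mean w [0.5461 0.0556] rect [0.5458 0.0556] [0.0154 0.0493] 11.9
red px800 [306. 321.] area 366 mean w [0.534  0.0909] rect [0.534  0.0906] [0.0197 0.0052] 83.2
red px800 [411. 446.] area 1095 mean w [0.4912 0.0436] rect [0.4913 0.0442] [0.0077 0.0492] 11.9
pose [0.527  0.1942] yaw deg -6.89 res px [[0.9, 0.1], [-0.9, -0.2]]
pose [0.5267 0.1948] yaw deg -6.42 res px [[-0.7, 0.4], [-0.1, -0.4], [0.1, 2.3], [0.1, -0.7], [-0.4, -1.5], [0.9, 1.2], [-0.8, -1.4], [1.1, 1.0]]
```

```bash
python3 - <<'E'
from h import *
plan((.516,.1073,.12),(.516,.1073,.06),yw=np.radians(-96.6))
E
```

```text
lin [0.1326, -0.0956, -0.0182] roll 0.6153
lin [0.2326, -0.0958, -0.0173] roll 0.6153
```

Emit:
apply_moves:
  series:
    - {"jaw": 1, "linear": [0.0, -0.096, -0.018], "roll": 0.615}
    - {"jaw": 1, "linear": [0.13, -0.096, -0.018], "roll": 0.615}
    - {"jaw": 1, "linear": [0.13, -0.096, -0.018], "roll": 0.615}
    - {"jaw": 1, "linear": [0.18, -0.096, -0.018], "roll": 0.615}
    - {"jaw": 1, "linear": [0.2326, -0.0958, -0.0173], "roll": 0.615}
    - {"jaw": 1, "linear": [0.2326, -0.0958, -0.0173], "roll": 0.615}
    - {"jaw": 1, "linear": [0.2326, -0.0958, -0.0173], "roll": 0.615}

```text
t: 20.78
tool_pos: [0.517, 0.1066, 0.0617]
orientation: [-2.174, 0.123, 2.151]
force: [0.3, 0.3, -1.0]
opening: 0.0561
```

```bash
python3 - <<'E'
from h import *
s=read_state();print(s["tool_pos"],s["force"],s["opening"],np.degrees(yaw(s)))
plan((.516,.1073,.05),(.516,.1073,.0435),yw=np.radians(-96.6))
E
```

```text
[0.51695314 0.10664316 0.06166252] [ 0.29276879  0.29398287 -0.96011781] 0.05605964996308645 -96.5559581862853
lin [0.0194, -0.0009, 0.0019] roll 0.0015
lin [0.0303, -0.0009, 0.002] roll 0.0015
```

Emit:
apply_moves:
  series:
    - {"jaw": 1, "linear": [0.006, -0.001, 0.002], "roll": 0}
    - {"jaw": 1, "linear": [0.012, -0.001, 0.002], "roll": 0}
    - {"jaw": 1, "linear": [0.017, -0.001, 0.002], "roll": 0}
    - {"jaw": 1, "linear": [0.021, -0.001, 0.002], "roll": 0}
    - {"jaw": 1, "linear": [0.021, -0.001, 0.002], "roll": 0}

```text
t: 21.4
tool_pos: [0.5156, 0.1074, 0.0487]
orientation: [-2.173, 0.123, 2.152]
force: [-0.5, 0.2, -1.5]
opening: 0.0558
```

```bash
python3 - <<'E'
from h import *
s=read_state();print(s["tool_pos"],s["force"],s["opening"],np.degrees(yaw(s)))
plan((.516,.1073,.0435),yw=np.radians(-96.6))
E
```

```text
[0.5156438  0.10741102 0.04869474] [-0.51377473  0.19066376 -1.4808982 ] 0.055794058621191876 -96.54975144290647
lin [0.0087, 0.0001, -0.0005] roll 0.0017
```

Emit:
apply_moves:
  series:
    - {"jaw": 1, "linear": [0.005, 0.0, 0.0], "roll": 0}
    - {"jaw": 1, "linear": [0.0095, 0.0, 0.0], "roll": 0}
    - {"jaw": 1, "linear": [0.0095, 0.0, 0.0], "roll": 0}
    - {"jaw": -0.42, "linear": [0.0085, 0.0, 0.0], "roll": 0}
    - {"jaw": -0.42, "linear": [0.0085, 0.0, 0.0], "roll": 0}
    - {"jaw": -0.42, "linear": [0.0, 0.0, 0.0], "roll": 0}
    - {"jaw": -0.42, "linear": [-0.1, 0.0, 0.0], "roll": 0}
    - {"jaw": -0.42, "linear": [-0.25, 0.0, 0.05], "roll": -0.3}
    - {"jaw": -0.42, "linear": [-0.28, 0.1, 0.1], "roll": -0.3}
    - {"jaw": -0.42, "linear": [-0.28, 0.1, 0.1], "roll": -0.3}
    - {"jaw": -0.42, "linear": [-0.28, 0.1, 0.1], "roll": -0.3}

```text
t: 22.78
tool_pos: [0.4482, 0.054, 0.2179]
orientation: [2.216, 0.045, -2.185]
force: [0.5, 0.6, 0.2]
opening: 0.0657
```

```bash
python3 - <<'E'
from h import *
import pickle
s=read_state();print(s["tool_pos"],s["opening"],np.degrees(yaw(s)))
c=cam("wrist");pickle.dump(c,open("w5.pkl","wb"));cv2.imwrite("pics/w5.png",cv2.resize(c["pixels"],(800,600),interpolation=cv2.INTER_CUBIC))
blobs(c,"red",.058)
E
```

```text
[0.44816213 0.05396129 0.21792807] 0.06572543957845728 -87.64211617881678
red px800 [322.  84.] area 554 mean w [0.5727 0.1176] rect [0.5726 0.1171] [0.0242 0.0199] 83.3
red px800 [340. 128.] area 859 mean w [0.5457 0.1051] rect [0.5456 0.105 ] [0.0495 0.0154] 83.1
red px800 [331. 216.] area 725 mean w [0.486  0.1119] rect [0.4859 0.1119] [0.0492 0.0155] 83.3
red px800 [332. 246.] area 451 mean w [0.4649 0.1115] rect [0.4648 0.1115] [0.0466 0.0107] 83.7
```

View pics/w5.png

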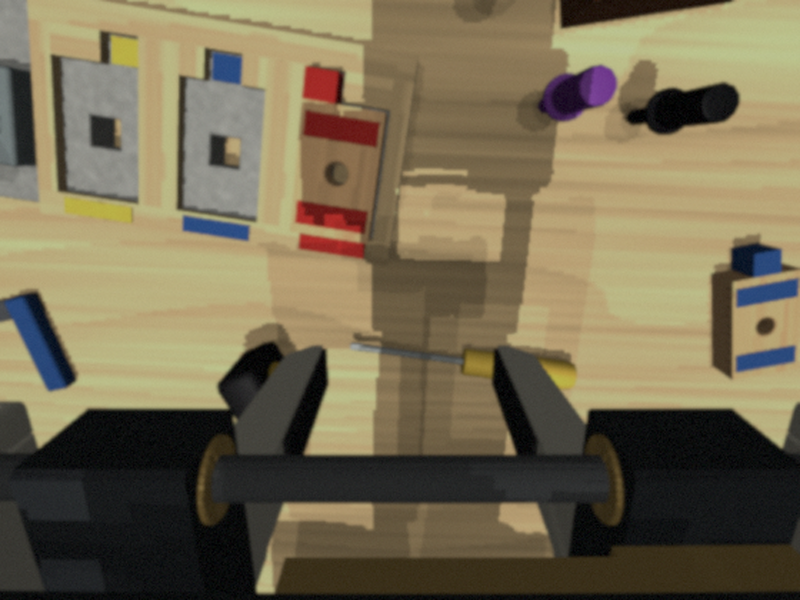

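The red piece sits in its pocket at (340,172): its stripes give a centre of (0.516,0.1085) and a yaw of -6.7°, and their 60 mm spacing agrees with the seated height. The blue piece is at (765,310).

```bash
python3 - <<'E'
from h import *
import pickle
c=pickle.load(open("w5.pkl","rb"))
blobs(c,"blue",.028)
plan((.4064,-.246,.2),(.4064,-.246,.07),(.4064,-.246,.013),yw=np.radians(-76.2))
E
```

```text
blue px800 [226.  68.] area 320 mean w [0.5847 0.1912] rect [0.5847 0.1912] [0.0186 0.0164] 83.3
blue px800 [215. 228.] area 373 mean w [0.4696 0.2076] rect [0.4695 0.2075] [0.0483 0.0096] 83.3
blue px800 [761. 260.] area 429 mean w [ 0.462  -0.2276] rect [ 0.4623 -0.2252] [0.0251 0.0358] 13.2
blue px800 [767. 292.] area 414 mean w [ 0.4355 -0.2393] rect [ 0.4356 -0.2397] [0.0129 0.0464] 13.8
blue px800 [ 37. 341.] area 1029 mean w [0.3664 0.367 ] rect [0.3648 0.3659] [0.0835 0.0223] 16.4
blue px800 [765. 358.] area 345 mean w [ 0.3772 -0.2536] rect [ 0.3772 -0.2536] [0.0124 0.0452] 13.3
lin [0.0267, 0.4976, 0.0904] roll -0.3806
lin [0.2433, 0.4975, 0.0929] roll -0.3806
lin [0.3383, 0.4975, 0.0941] roll -0.3806
```

Emit:
apply_moves:
  series:
    - {"jaw": -0.42, "linear": [0.027, 0.498, 0.09], "roll": -0.38}
    - {"jaw": -0.42, "linear": [0.027, 0.498, 0.09], "roll": -0.38}
    - {"jaw": -0.42, "linear": [0.027, 0.498, 0.09], "roll": -0.38}
    - {"jaw": -0.42, "linear": [0.027, 0.498, 0.09], "roll": -0.38}
    - {"jaw": -0.42, "linear": [0.027, 0.498, 0.09], "roll": -0.38}
    - {"jaw": -0.42, "linear": [0.1, 0.498, 0.092], "roll": -0.38}
    - {"jaw": -0.42, "linear": [0.2, 0.498, 0.093], "roll": -0.38}
    - {"jaw": -0.42, "linear": [0.243, 0.498, 0.093], "roll": -0.38}
    - {"jaw": -0.42, "linear": [0.3, 0.498, 0.094], "roll": -0.38}
    - {"jaw": -0.42, "linear": [0.338, 0.498, 0.094], "roll": -0.38}
    - {"jaw": -0.42, "linear": [0.338, 0.498, 0.094], "roll": -0.38}
    - {"jaw": 1, "linear": [0.338, 0.498, 0.094], "roll": -0.38}
    - {"jaw": 1, "linear": [0.338, 0.498, 0.094], "roll": -0.38}
    - {"jaw": 1, "linear": [0.338, 0.498, 0.094], "roll": -0.38}
    - {"jaw": 1, "linear": [0.25, 0.498, 0.093], "roll": -0.38}
    - {"jaw": 1, "linear": [0.1, 0.498, 0.09], "roll": -0.2}
    - {"jaw": 1, "linear": [0.027, 0.49, 0.09], "roll": 0.0}
    - {"jaw": 1, "linear": [0.027, 0.4, 0.0], "roll": 0.2}
    - {"jaw": 1, "linear": [0.027, 0.3, -0.05], "roll": 0.3}

```text
t: 25.2
tool_pos: [0.4791, -0.1408, 0.203]
orientation: [-2.177, 0.131, 2.141]
force: [1.4, 0.6, -2.5]
opening: 0.0559
```

```bash
python3 - <<'E'
from h import *
s=read_state();print(s["tool_pos"],s["opening"],np.degrees(yaw(s)))
plan((.524,.12,.19),yw=np.radians(-96.6))
E
```

```text
[ 0.47906755 -0.1408019   0.20302301] 0.05588117874360403 -96.92349880128764
lin [0.0222, -0.4405, -0.0216] roll -0.0108
```

Emit:
apply_moves:
  series:
    - {"jaw": 1, "linear": [0.022, -0.44, -0.022], "roll": -0.01}
    - {"jaw": 1, "linear": [0.022, -0.44, -0.022], "roll": -0.01}
    - {"jaw": 1, "linear": [0.022, -0.44, -0.022], "roll": -0.01}
    - {"jaw": 1, "linear": [0.022, -0.44, -0.022], "roll": -0.01}
    - {"jaw": 1, "linear": [0.022, -0.44, -0.022], "roll": -0.01}
    - {"jaw": 1, "linear": [0.022, -0.44, -0.022], "roll": -0.01}
    - {"jaw": 1, "linear": [0.022, -0.44, -0.022], "roll": -0.01}

```text
t: 26.08
tool_pos: [0.5242, 0.1182, 0.1903]
orientation: [-2.18, 0.128, 2.144]
force: [-0.1, 0.6, -1.4]
opening: 0.0558
```

```bash
python3 - <<'E'
from h import *
import pickle
s=read_state();p=s["tool_pos"];print(p,s["opening"],np.degrees(yaw(s)))
c=cam("wrist");pickle.dump(c,open("w6.pkl","wb"));cv2.imwrite("pics/w6.png",cv2.resize(c["pixels"],(800,600),interpolation=cv2.INTER_CUBIC))
M=R.from_rotvec(s["orientation"]).as_matrix()
blobs(c,"blue",p[2]+.015)
E
```

```text
[0.52419996 0.11822884 0.19025292] 0.05577820301960384 -96.69117127840417
blue px800 [301. 201.] area 307 mean w [0.5951 0.1466] rect [0.5951 0.1466] [0.009  0.0074] 83.3
blue px800 [410. 237.] area 1888 mean w [0.5792 0.1123] rect [0.579  0.1124] [0.021  0.0215] 82.5
blue px800 [410. 312.] area 2667 mean w [0.5529 0.1154] rect [0.5529 0.1154] [0.0487 0.0149] 83.4
blue px800 [289. 354.] area 129 mean w [0.5417 0.1609] rect [0.5413 0.1597] [0.0111 0.0039] 83.4
blue px800 [410. 448.] area 864 mean w [0.4977 0.1218] rect [0.4977 0.122 ] [0.0482 0.0058] 83.4
```

View pics/w6.png

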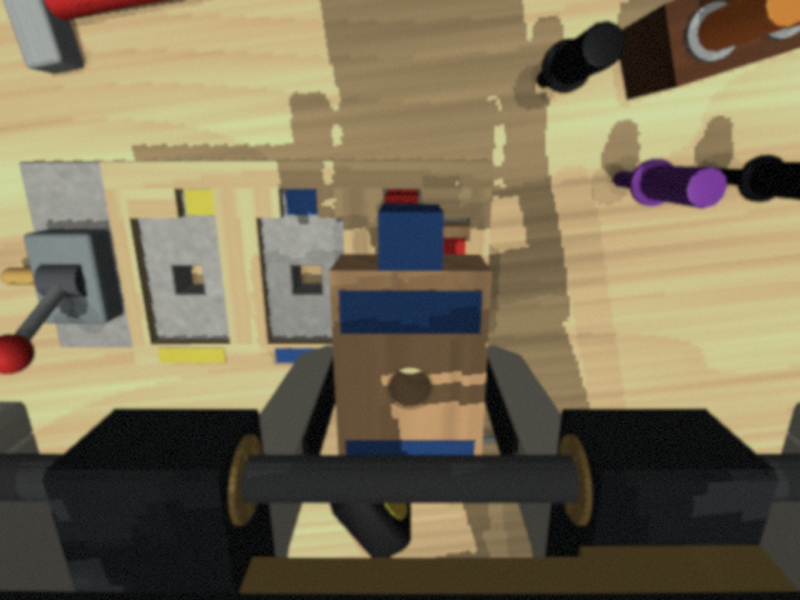

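```bash
python3 - <<'E'
from h import *
import pickle
c=pickle.load(open("w6.pkl","rb"));g=lambda uv:np.array(uv)/1.42857
fit(c,g([(189,279),(307,279)]),[(0,.088),(0,0)],.03,[.527,.194,-.11])
plan((.5275,.1945,.12),(.5275,.1945,.06),yw=np.radians(-96.6))
E
```

```text
pose [0.5276 0.1947] yaw deg -6.62 res px [[-0.1, 0.0], [0.1, -0.0]]
lin [0.1169, -0.1272, 0.0116] roll -0.0042
lin [0.2169, -0.1272, 0.0133] roll -0.0042
```

Emit:
apply_moves:
  series:
    - {"jaw": 1, "linear": [0.0, -0.127, 0.011], "roll": 0}
    - {"jaw": 1, "linear": [0.0, -0.127, 0.011], "roll": 0}
    - {"jaw": 1, "linear": [0.117, -0.127, 0.012], "roll": 0}
    - {"jaw": 1, "linear": [0.17, -0.127, 0.013], "roll": 0}
    - {"jaw": 1, "linear": [0.217, -0.127, 0.013], "roll": 0}
    - {"jaw": 1, "linear": [0.217, -0.127, 0.013], "roll": 0}
    - {"jaw": 1, "linear": [0.217, -0.127, 0.013], "roll": 0}

```text
t: 27.0
tool_pos: [0.5287, 0.1937, 0.0615]
orientation: [-2.181, 0.129, 2.14]
force: [-0.4, -0.1, -0.8]
opening: 0.0559
```

```bash
python3 - <<'E'
from h import *
s=read_state();print(s["tool_pos"],s["force"],s["opening"],np.degrees(yaw(s)))
plan((.5277,.1945,.0485),yw=np.radians(-96.6))
E
```

```text
[0.52869619 0.19371116 0.06152376] [-0.4132411  -0.13873662 -0.78921457] 0.05594948390635968 -96.78848328315995
lin [0.0217, -0.0011, 0.0022] roll -0.0063
```

Emit:
apply_moves:
  series:
    - {"jaw": 1, "linear": [0.006, -0.001, 0.002], "roll": 0}
    - {"jaw": 1, "linear": [0.012, -0.001, 0.002], "roll": 0}
    - {"jaw": 1, "linear": [0.017, -0.001, 0.002], "roll": 0}
    - {"jaw": 1, "linear": [0.021, -0.001, 0.002], "roll": 0}
    - {"jaw": 1, "linear": [0.021, -0.001, 0.002], "roll": 0}

```text
t: 27.62
tool_pos: [0.5275, 0.1944, 0.0485]
orientation: [-2.18, 0.129, 2.141]
force: [-0.5, 0.4, -2.5]
opening: 0.0557
```

```bash
python3 - <<'E'
from h import *
s=read_state();print(s["tool_pos"],s["force"],s["opening"],np.degrees(yaw(s)))
plan((.5277,.1945,.043),yw=np.radians(-96.6))
E
```

```text
[0.52747837 0.19440414 0.04845579] [-0.47370055  0.41814567 -2.51086713] 0.055730491655947414 -96.77943836816378
lin [0.0091, -0.0002, -0.0002] roll -0.006
```

Emit:
apply_moves:
  series:
    - {"jaw": 1, "linear": [0.005, 0.0, 0.0], "roll": 0}
    - {"jaw": 1, "linear": [0.0095, 0.0, 0.0], "roll": 0}
    - {"jaw": 1, "linear": [0.0095, 0.0, 0.0], "roll": 0}
    - {"jaw": -0.42, "linear": [0.0085, 0.0, 0.0], "roll": 0}
    - {"jaw": -0.42, "linear": [0.0085, 0.0, 0.0], "roll": 0}
    - {"jaw": -0.42, "linear": [0.0, 0.0, 0.0], "roll": 0}
    - {"jaw": -0.42, "linear": [-0.1, 0.0, 0.0], "roll": 0}
    - {"jaw": -0.42, "linear": [-0.25, 0.0, 0.02], "roll": -0.3}
    - {"jaw": -0.42, "linear": [-0.35, 0.27, 0.05], "roll": -0.5}
    - {"jaw": -0.42, "linear": [-0.35, 0.27, 0.05], "roll": -0.5}
    - {"jaw": -0.42, "linear": [-0.35, 0.27, 0.05], "roll": -0.5}
    - {"jaw": -0.42, "linear": [-0.35, 0.27, 0.05], "roll": -0.5}
    - {"jaw": -0.42, "linear": [-0.35, 0.27, 0.05], "roll": -0.5}

```text
t: 29.25
tool_pos: [0.4749, 0.0377, 0.2578]
orientation: [2.165, 0.15, -2.127]
force: [-0.4, -0.2, 0.1]
opening: 0.0654
```

```bash
python3 - <<'E'
from h import *
import pickle
s=read_state();p=s["tool_pos"];print(p,s["opening"],np.degrees(yaw(s)))
c=cam("wrist");pickle.dump(c,open("w7.pkl","wb"));cv2.imwrite("pics/w7.png",cv2.resize(c["pixels"],(800,600),interpolation=cv2.INTER_CUBIC))
blobs(c,"blue",.058);blobs(c,"red",.058)
E
```

```text
[0.47487839 0.03770406 0.25781962] 0.06540787029268672 -81.83698968637286
blue px800 [233.  93.] area 382 mean w [0.5824 0.1858] rect [0.5824 0.1858] [0.0227 0.0179] 83.4
blue px800 [225. 127.] area 554 mean w [0.5573 0.1905] rect [0.5573 0.1904] [0.0474 0.013 ] 83.5
blue px800 [214. 205.] area 485 mean w [0.4975 0.1974] rect [0.4974 0.1974] [0.0473 0.0131] 83.3
blue px800 [215. 233.] area 285 mean w [0.4755 0.1953] rect [0.4755 0.1952] [0.0445 0.0084] 83.7
blue px800 [ 38. 317.] area 881 mean w [0.3811 0.344 ] rect [0.3793 0.3435] [0.0774 0.0199] 15.9
red px800 [323. 120.] area 413 mean w [0.573  0.1175] rect [0.5729 0.1171] [0.0238 0.02  ] 82.0
red px800 [336. 160.] area 628 mean w [0.5456 0.1049] rect [0.5455 0.1049] [0.0491 0.015 ] 83.4
red px800 [320. 235.] area 550 mean w [0.4859 0.1119] rect [0.4857 0.1119] [0.0491 0.0151] 83.5
red px800 [318. 259.] area 324 mean w [0.4653 0.1117] rect [0.4653 0.1117] [0.0465 0.0097] 83.6
```

View pics/w7.png

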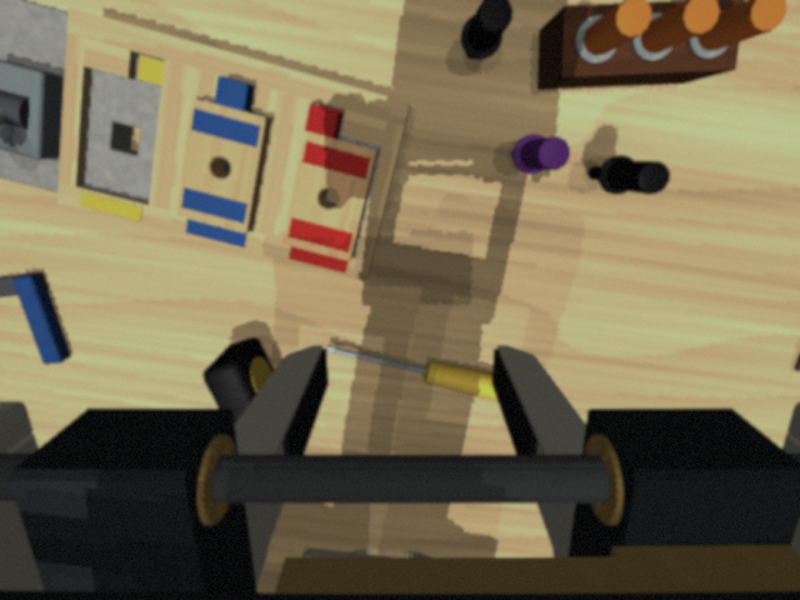

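Picture: the blue piece is home with its hole at (220,167), the red one with its hole at (328,198). Orange pins are at (598,38), (655,38) and (710,45) with their handles leaning outwards in perspective. Next come the pins, starting with the well nearest the jig.

```bash
python3 - <<'E'
from h import *
import pickle
c=pickle.load(open("w7.pkl","rb"));g=lambda uv:np.array(uv)/1.42857
print(px2w(c,g([(328,198),(220,167)]),.058).round(4).tolist(), px2w(c,g([(633,17),(700,15),(768,13)]),.124).round(4).tolist())
plan((.6533,-.0707,.2),yw=np.radians(-52))
E
```

```text
[[0.5157, 0.1081, 0.058], [0.5275, 0.1933, 0.058]] [[0.6532, -0.0697, 0.124], [0.6602, -0.1088, 0.124], [0.6675, -0.1486, 0.124]]
lin [0.1005, 0.2219, -0.2671] roll -0.9922
```

Emit:
apply_moves:
  series:
    - {"jaw": -0.1, "linear": [0.05, 0.222, -0.267], "roll": -1}
    - {"jaw": -0.1, "linear": [0.05, 0.222, -0.267], "roll": -1}
    - {"jaw": -0.1, "linear": [0.09, 0.222, -0.267], "roll": -1}
    - {"jaw": -0.1, "linear": [0.1, 0.222, -0.267], "roll": -1}
    - {"jaw": -0.1, "linear": [0.1, 0.222, -0.267], "roll": -1}
    - {"jaw": -0.1, "linear": [0.1, 0.222, -0.267], "roll": -1}

```text
t: 30.05
tool_pos: [0.6527, -0.0691, 0.1995]
orientation: [1.847, 0.631, -1.82]
force: [0.5, 0.3, 0.0]
opening: 0.0511
```

```bash
python3 - <<'E'
from h import *
s=read_state();print(s["tool_pos"],s["opening"],np.degrees(yaw(s)))
plan((.6533,-.0702,.16),(.6533,-.0702,.076),(.6533,-.0702,.225),yw=np.radians(-22))
E
```

```text
[ 0.65274331 -0.06907747  0.19952801] 0.05111395243471994 -51.683927409027724
lin [0.0659, 0.0014, 0.0012] roll -0.9895
lin [0.2059, -0.0, 0.0027] roll -0.9895
lin [-0.0424, 0.0025, -0.0] roll -0.9895
```

Emit:
apply_moves:
  force: 30
  series:
    - {"jaw": -0.1, "linear": [0.05, 0.001, 0.001], "roll": -0.99}
    - {"jaw": -0.1, "linear": [0.066, 0.001, 0.001], "roll": -0.99}
    - {"jaw": -0.1, "linear": [0.066, 0.001, 0.001], "roll": -0.99}
    - {"jaw": -0.1, "linear": [0.066, 0.001, 0.001], "roll": -0.99}
    - {"jaw": -0.1, "linear": [0.13, 0.0, 0.002], "roll": -0.99}
    - {"jaw": -0.1, "linear": [0.18, 0.0, 0.003], "roll": -0.99}
    - {"jaw": -0.1, "linear": [0.206, 0.0, 0.003], "roll": -0.99}
    - {"jaw": -0.1, "linear": [0.206, 0.0, 0.003], "roll": -0.99}
    - {"jaw": 1, "linear": [0.206, 0.0, 0.003], "roll": -0.99}
    - {"jaw": 1, "linear": [0.206, 0.0, 0.003], "roll": -0.99}
    - {"jaw": 1, "linear": [0.206, 0.0, 0.003], "roll": -0.99}
    - {"jaw": 1, "linear": [0.206, 0.0, 0.003], "roll": -0.99}
    - {"jaw": 1, "linear": [0.15, 0.001, 0.002], "roll": -0.99}
    - {"jaw": 1, "linear": [0.1, 0.001, 0.001], "roll": -0.99}
    - {"jaw": 1, "linear": [0.0, 0.002, 0.0], "roll": -0.99}
    - {"jaw": 1, "linear": [-0.042, 0.002, 0.0], "roll": -0.99}
    - {"jaw": 1, "linear": [-0.042, 0.002, 0.0], "roll": -0.99}

```text
t: 32.17
tool_pos: [0.6547, -0.0703, 0.2279]
orientation: [1.497, 0.989, -1.468]
force: [-0.5, -1.0, -1.4]
opening: 0.0218
```

```bash
python3 - <<'E'
from h import *
import pickle
s=read_state();print(s["tool_pos"],s["opening"],np.degrees(yaw(s)),s["force"])
c=cam("wrist");pickle.dump(c,open("w8.pkl","wb"));w=c["pixels"]
sd=cam("side")["pixels"]
x=np.hstack([w[100:400,130:430],cv2.resize(sd[60:260,250:450],(300,300),interpolation=cv2.INTER_CUBIC)])
cv2.imwrite("pics/w8.png",cv2.resize(x,(800,400),interpolation=cv2.INTER_CUBIC))
plan((.5275,.1939,.2),(.5156,.1080,.2),yw=np.radians(-50))
E
```

```text
[ 0.65471403 -0.07028678  0.22785814] 0.021831043405850528 -21.985985925900696 [-0.46088737 -0.97597877 -1.39070831]
lin [0.0355, -0.3583, -0.3295] roll 0.9338
lin [0.0353, -0.3231, -0.1893] roll 0.9338
```

View pics/w8.png

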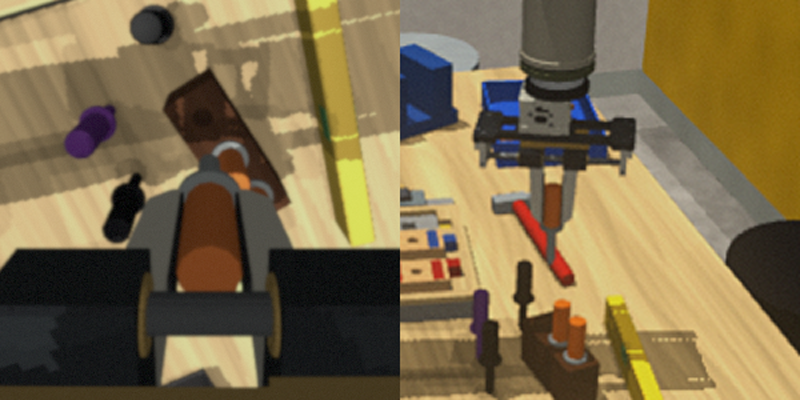

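Left crop: the orange pin sits between the pads, its handle top at (210,268). Right crop: it hangs upright above the holder, the other two pins still standing at (562,325) and (577,345).

```bash
python3 - <<'E'
from h import *
import pickle
c=pickle.load(open("w8.pkl","rb"));s=read_state();M=R.from_rotvec(s["orientation"]).as_matrix();p=s["tool_pos"]
# handle top rim: centre pixel, and tip
for uv in [(287.5,301),(287.5,304)]:
    h=px2w(c,[uv],p[2]+.047)[0];print("handle top in tool mm",(M.T@(h-p)*1e3).round(1))
print(M.round(3).tolist())
plan((.5156,.1080,.2),(.5156,.1080,.14),yw=np.radians(-22))
E
```

```text
handle top in tool mm [-47.    3.1   0. ]
handle top in tool mm [-47.    3.1   1.6]
[[0.013, 0.927, -0.374], [-0.001, -0.374, -0.927], [-1.0, 0.013, -0.004]]
lin [0.0353, -0.3231, -0.1893] roll 0.0005
lin [0.1353, -0.3244, -0.1889] roll 0.0005
```

```bash
python3 - <<'E'
from h import *
import pickle
c=pickle.load(open("w8.pkl","rb"));T=np.array(c["tool_from_camera"])
n=cv2.undistortPoints(np.array([[[287.5,301.]],[[287.5,305.]]]),c["K"],c["D"]).reshape(-1,2)
for q in n:
    d=T[:3,:3]@np.r_[q,1];o=T[:3,3];print(((o+d*(-.047-o[0])/d[0])*1e3).round(1))
s=read_state();print(s["tool_pos"],s["t"])
E
```

```text
[-47.    1.2  -2.8]
[-47.    1.2  -0.8]
[ 0.65255313 -0.06991549  0.22314174] 32.275
```

```bash
python3 - <<'E'
from h import *
plan((.5152,.1068,.2),(.5152,.1068,.135),yw=np.radians(-22))
E
```

```text
lin [0.0353, -0.323, -0.1872] roll 0.0005
lin [0.1436, -0.3244, -0.1868] roll 0.0005
```

Emit:
apply_moves:
  series:
    - {"jaw": 1, "linear": [0.0, -0.323, -0.187], "roll": 0}
    - {"jaw": 1, "linear": [0.0, -0.323, -0.187], "roll": 0}
    - {"jaw": 1, "linear": [0.0, -0.323, -0.187], "roll": 0}
    - {"jaw": 1, "linear": [0.035, -0.323, -0.187], "roll": 0}
    - {"jaw": 1, "linear": [0.035, -0.323, -0.187], "roll": 0}
    - {"jaw": 1, "linear": [0.1, -0.324, -0.187], "roll": 0}
    - {"jaw": 1, "linear": [0.1436, -0.3244, -0.187], "roll": 0}
    - {"jaw": 1, "linear": [0.1436, -0.3244, -0.187], "roll": 0}
    - {"jaw": 1, "linear": [0.1436, -0.3244, -0.187], "roll": 0}

```text
t: 33.4
tool_pos: [0.5158, 0.1064, 0.1355]
orientation: [1.494, 0.993, -1.475]
force: [0.3, -1.1, -0.7]
opening: 0.0214
```

```bash
python3 - <<'E'
from h import *
import pickle
c=cam("wrist");pickle.dump(c,open("w9.pkl","wb"))
cv2.imwrite("pics/w9.png",cv2.resize(c["pixels"][100:360,160:420],(800,800),interpolation=cv2.INTER_CUBIC)[:600])
s=read_state();print(s["tool_pos"],s["force"],s["opening"],np.degrees(yaw(s)))
plan((.5152,.1068,.118),(.5152,.1068,.112),yw=np.radians(-22))
E
```

```text
[0.51624208 0.10654985 0.13617615] [ 0.44264111  0.31339353 -0.62772966] 0.021498134020383513 -22.017771586216828
lin [0.0303, -0.0022, 0.0004] roll -0.0006
lin [0.0403, -0.0023, 0.0005] roll -0.0006
```

View pics/w9.png

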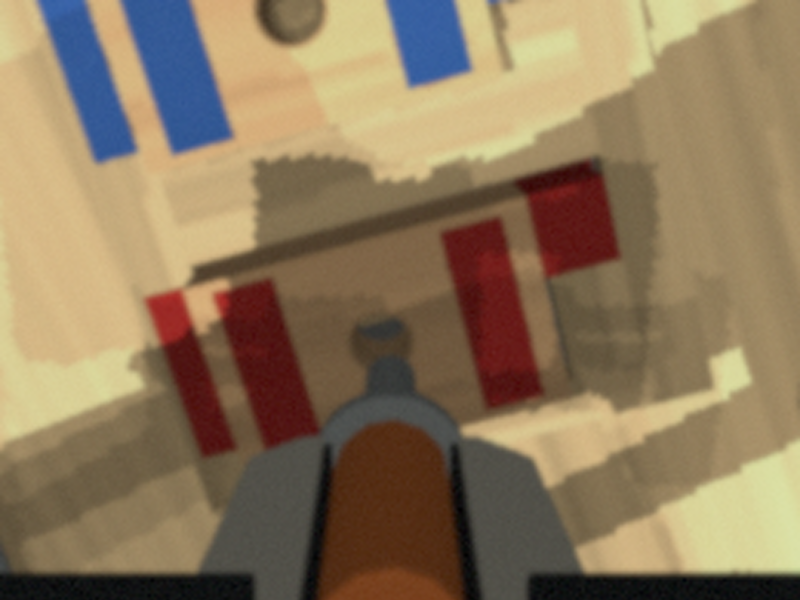

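Crop: the pin tip is at (390,362), and the hole in the red piece lies just beyond it at (382,343). I'll measure both.

```bash
python3 - <<'E'
from h import *
import pickle
c=pickle.load(open("w9.pkl","rb"));f=lambda uv:np.array(uv)/3.0769+[160,100]
print("hole",px2w(c,f([(382,343)]),.058)[0].round(4));blobs(c,"red",.058)
print("tip",px2w(c,f([(390,362),(390,370)]),.0717).round(4).tolist())
# collar far edge at collar top z = tip+.058: point 15mm from axis in -tool z
s=read_state();M=R.from_rotvec(s["orientation"]).as_matrix()
e=px2w(c,f([(391,393)]),.0717+.058)[0];print("axis from collar",(e+M[:,2]*.015).round(4),"tool",s["tool_pos"])
E
```

```text
hole [0.5164 0.1081 0.058 ]
red px800 [736.  77.] area 4182 mean w [0.7121 0.1548] rect [0.7124 0.1545] [0.0252 0.0865] 3.0
red px800 [493. 244.] area 806 mean w [0.5726 0.1211] rect [0.5724 0.1211] [0.0262 0.0202] 85.4
red px800 [457. 287.] area 1138 mean w [0.5458 0.1052] rect [0.5457 0.1046] [0.0494 0.0155] 83.3
red px800 [352. 310.] area 968 mean w [0.4862 0.115 ] rect [0.4862 0.1141] [0.0441 0.0153] 83.0
red px800 [316. 315.] area 610 mean w [0.4666 0.1198] rect [0.4665 0.1192] [0.0457 0.0094] 83.3
tip [[0.518, 0.107, 0.0717], [0.5172, 0.1051, 0.0717]]
axis from collar [0.5172 0.1067 0.1296] tool [0.51624208 0.10654985 0.13617615]
```

```bash
python3 - <<'E'
from h import *
plan((.515,.1078,.128),(.515,.1078,.112),yw=np.radians(-22))
E
```

```text
lin [0.0136, -0.0029, -0.0011] roll -0.0006
lin [0.0403, -0.0033, -0.001] roll -0.0006
```

Emit:
apply_moves:
  series:
    - {"jaw": 1, "linear": [0.005, -0.003, -0.001], "roll": 0}
    - {"jaw": 1, "linear": [0.0136, -0.003, -0.001], "roll": 0}
    - {"jaw": 1, "linear": [0.0136, -0.003, -0.001], "roll": 0}
    - {"jaw": 1, "linear": [0.022, -0.003, -0.001], "roll": 0}
    - {"jaw": 1, "linear": [0.03, -0.003, -0.001], "roll": 0}
    - {"jaw": 1, "linear": [0.038, -0.003, -0.001], "roll": 0}
    - {"jaw": 1, "linear": [0.045, -0.003, -0.001], "roll": 0}
    - {"jaw": 1, "linear": [0.045, -0.003, -0.001], "roll": 0}

```text
t: 34.45
tool_pos: [0.5148, 0.1077, 0.1086]
orientation: [1.494, 0.993, -1.474]
force: [-0.8, -0.1, -1.2]
opening: 0.0218
```

```bash
python3 - <<'E'
from h import *
s=read_state();print(s["tool_pos"],s["force"],s["wrist_torque"],s["opening"],np.degrees(yaw(s)))
plan((.515,.1078,.08),(.515,.1078,.066),(.515,.1078,.2),(.661,-.109,.2),yw=np.radians(-22))
E
```

```text
[0.51484152 0.10773398 0.10859761] [-0.77503812 -0.11579418 -1.18591179] [-0.01518711 -0.07543779 -0.00974143] 0.02177018211399264 -22.016476646921166
lin [0.0477, -0.0004, 0.0] roll -0.0005
lin [0.071, -0.0007, 0.0001] roll -0.0005
lin [-0.1523, 0.0022, -0.0009] roll -0.0005
lin [-0.1487, 0.3632, 0.2429] roll -0.0005
```

Emit:
apply_moves:
  series:
    - {"jaw": 1, "linear": [0.02, 0.0, 0.0], "roll": 0}
    - {"jaw": 1, "linear": [0.04, 0.0, 0.0], "roll": 0}
    - {"jaw": 1, "linear": [0.055, 0.0, 0.0], "roll": 0}
    - {"jaw": 1, "linear": [0.064, 0.0, 0.0], "roll": 0}
    - {"jaw": 1, "linear": [0.068, 0.0, 0.0], "roll": 0}
    - {"jaw": 1, "linear": [0.07, 0.0, 0.0], "roll": 0}

```text
t: 35.2
tool_pos: [0.5159, 0.1079, 0.0685]
orientation: [1.495, 0.993, -1.474]
force: [-10.2, -1.7, 21.1]
opening: 0.0216
```

```bash
python3 - <<'E'
from h import *
s=read_state();print(s["tool_pos"],s["force"],s["wrist_torque"],s["opening"],np.degrees(yaw(s)))
plan((.515,.1078,.066),(.515,.1078,.2),(.6606,-.1092,.2),yw=np.radians(-22))
E
```

```text
[0.51590097 0.10785668 0.06853993] [-10.18700578  -1.72111094  21.08252065] [-0.16193762  2.11006612  0.00706887] 0.021594210297793178 -22.01340250498728
lin [0.0042, -0.0014, 0.0007] roll -0.0004
lin [-0.2191, 0.0016, -0.0004] roll -0.0004
lin [-0.2154, 0.3621, 0.2439] roll -0.0004
```

Emit:
apply_moves:
  series:
    - {"jaw": -0.1, "linear": [0.002, 0.0, 0.0], "roll": 0}
    - {"jaw": -0.1, "linear": [0.0, 0.0, 0.0], "roll": 0}
    - {"jaw": -0.1, "linear": [0.0, 0.0, 0.0], "roll": 0}
    - {"jaw": -0.1, "linear": [-0.05, 0.0, 0.0], "roll": 0}
    - {"jaw": -0.1, "linear": [-0.12, 0.0, 0.0], "roll": 0}
    - {"jaw": -0.1, "linear": [-0.215, 0.0, 0.0], "roll": 0}
    - {"jaw": -0.1, "linear": [-0.215, 0.0, 0.0], "roll": 0}
    - {"jaw": -0.1, "linear": [-0.215, 0.362, 0.244], "roll": 0}
    - {"jaw": -0.1, "linear": [-0.215, 0.362, 0.244], "roll": 0}
    - {"jaw": -0.1, "linear": [-0.215, 0.362, 0.244], "roll": 0}
    - {"jaw": -0.1, "linear": [-0.215, 0.362, 0.244], "roll": 0}
    - {"jaw": -0.1, "linear": [-0.215, 0.362, 0.244], "roll": 0}
    - {"jaw": -0.1, "linear": [-0.215, 0.362, 0.244], "roll": 0}

```text
t: 36.83
tool_pos: [0.6601, -0.1096, 0.1981]
orientation: [1.495, 0.994, -1.476]
force: [-0.6, 1.1, 0.1]
opening: 0.0513
```

```bash
python3 - <<'E'
from h import *
s=read_state();print(s["tool_pos"],s["opening"],np.degrees(yaw(s)))
plan((.6604,-.1092,.14),(.6604,-.1092,.076),(.6604,-.1092,.22),(.527,.193,.22),yw=np.radians(-22))
c=cam("wrist");x=cam("side");cv2.imwrite("pics/s10.png",cv2.resize(x["pixels"][130:290,200:400],(800,640),interpolation=cv2.INTER_CUBIC)[:600])
E
```

```text
[ 0.66006015 -0.10961816  0.19812163] 0.05131747894913957 -22.0924373754082
lin [0.0969, -0.0008, -0.0004] roll -0.0031
lin [0.2035, -0.002, 0.0001] roll -0.0031
lin [-0.0365, 0.0007, -0.001] roll -0.0031
lin [-0.0391, -0.3947, -0.3841] roll -0.0031
```

View pics/s10.png

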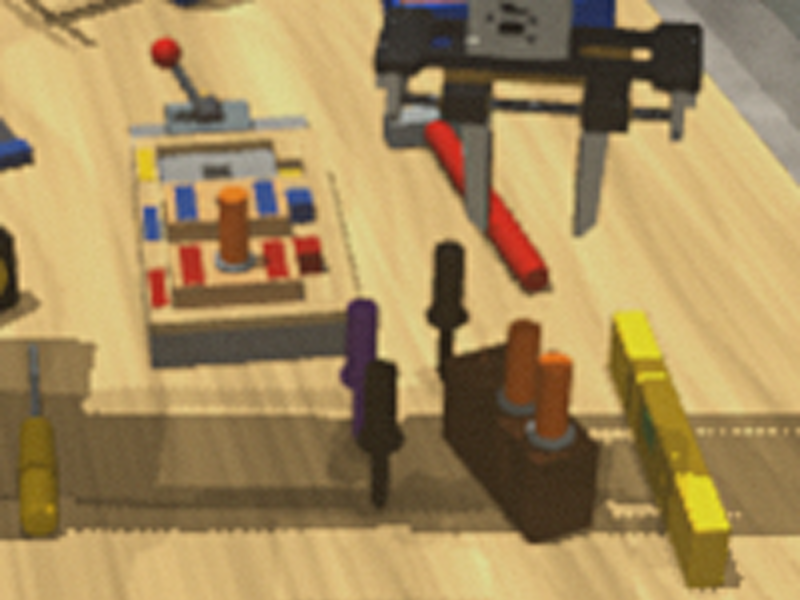

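The side crop shows a pin standing home in the red piece, its collar flat on the wood at (235,260). Two pins remain in the holder at (522,360) and (553,395).

Emit:
apply_moves:
  series:
    - {"jaw": -0.1, "linear": [0.097, -0.001, 0.0], "roll": 0}
    - {"jaw": -0.1, "linear": [0.13, -0.002, 0.0], "roll": 0}
    - {"jaw": -0.1, "linear": [0.18, -0.002, 0.0], "roll": 0}
    - {"jaw": -0.1, "linear": [0.2035, -0.002, 0.0], "roll": 0}
    - {"jaw": -0.1, "linear": [0.2035, -0.002, 0.0], "roll": 0}
    - {"jaw": 1, "linear": [0.2035, -0.002, 0.0], "roll": 0}
    - {"jaw": 1, "linear": [0.2035, -0.002, 0.0], "roll": 0}
    - {"jaw": 1, "linear": [0.2035, -0.002, 0.0], "roll": 0}
    - {"jaw": 1, "linear": [0.2035, -0.002, 0.0], "roll": 0}
    - {"jaw": 1, "linear": [0.15, -0.001, 0.0], "roll": 0}
    - {"jaw": 1, "linear": [0.1, 0.0, 0.0], "roll": 0}
    - {"jaw": 1, "linear": [0.0, 0.0, 0.0], "roll": 0}
    - {"jaw": 1, "linear": [-0.037, 0.0, 0.0], "roll": 0}
    - {"jaw": 1, "linear": [-0.037, 0.0, 0.0], "roll": 0}
    - {"jaw": 1, "linear": [-0.039, -0.395, -0.384], "roll": 0}
    - {"jaw": 1, "linear": [-0.039, -0.395, -0.384], "roll": 0}
    - {"jaw": 1, "linear": [-0.039, -0.395, -0.384], "roll": 0}
    - {"jaw": 1, "linear": [-0.039, -0.395, -0.384], "roll": 0}
    - {"jaw": 1, "linear": [-0.039, -0.395, -0.384], "roll": 0}
    - {"jaw": 1, "linear": [-0.039, -0.395, -0.384], "roll": 0}

```text
t: 39.42
tool_pos: [0.5233, 0.1971, 0.2184]
orientation: [1.489, 0.999, -1.475]
force: [0.5, -0.5, 0.1]
opening: 0.0217
```

```bash
python3 - <<'E'
from h import *
s=read_state();print(s["tool_pos"],s["force"],s["opening"],np.degrees(yaw(s)))
plan((.5265,.1936,.2),(.5265,.1936,.135),yw=np.radians(-22))
E
```

```text
[0.52327477 0.19710633 0.21837311] [ 0.52827641 -0.4653238   0.10863994] 0.02168854316635891 -21.757390466363066
lin [0.0307, 0.0069, 0.0035] roll 0.0081
lin [0.139, 0.0059, 0.0039] roll 0.0081
```

Emit:
apply_moves:
  series:
    - {"jaw": 1, "linear": [0.03, 0.007, 0.0035], "roll": 0}
    - {"jaw": 1, "linear": [0.09, 0.0065, 0.004], "roll": 0}
    - {"jaw": 1, "linear": [0.139, 0.006, 0.004], "roll": 0}
    - {"jaw": 1, "linear": [0.139, 0.006, 0.004], "roll": 0}
    - {"jaw": 1, "linear": [0.139, 0.006, 0.004], "roll": 0}

```text
t: 40.05
tool_pos: [0.5271, 0.1925, 0.135]
orientation: [1.49, 0.998, -1.476]
force: [-0.3, 0.9, -0.4]
opening: 0.0215
```

```bash
python3 - <<'E'
from h import *
import pickle
c=cam("wrist");pickle.dump(c,open("w11.pkl","wb"))
cv2.imwrite("pics/w11.png",cv2.resize(c["pixels"][100:360,160:420],(800,800),interpolation=cv2.INTER_CUBIC)[:600])
s=read_state();print(s["tool_pos"],s["force"],s["opening"],np.degrees(yaw(s)))
E
```

```text
[0.52760798 0.19289562 0.13595475] [ 0.09304807  0.35013306 -1.08199928] 0.02151278138126779 -21.81634035773654
```

View pics/w11.png

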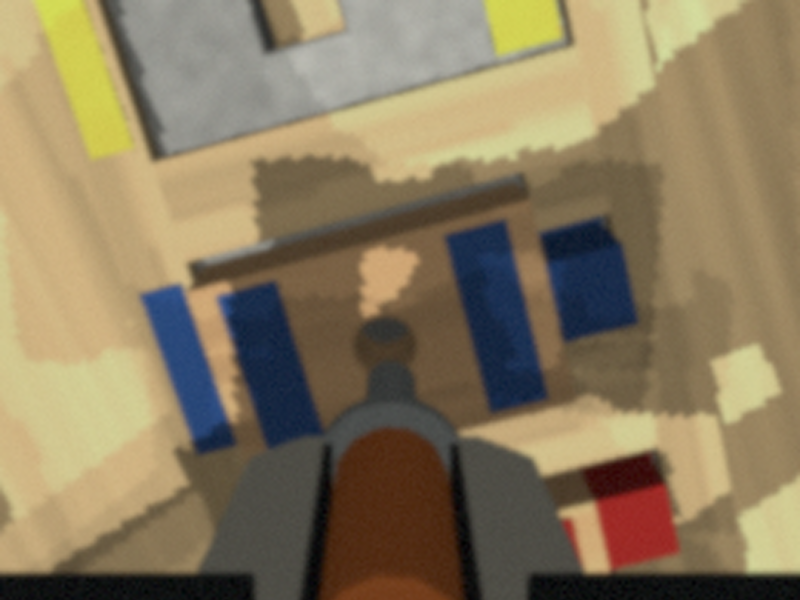

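Crop: the blue hole is at (385,345), the pin tip at (391,368), collar edge at (391,400).

```bash
python3 - <<'E'
from h import *
import pickle
c=pickle.load(open("w11.pkl","rb"));f=lambda uv:np.array(uv)/3.0769+[160,100]
print("hole",px2w(c,f([(385,345)]),.058)[0].round(4));blobs(c,"blue",.058)
z=.0712
print("tip",px2w(c,f([(390,370)]),z).round(4).tolist())
s=read_state();M=R.from_rotvec(s["orientation"]).as_matrix()
e=px2w(c,f([(391,400)]),z+.058)[0];print("axis from collar",(e+M[:,2]*.015).round(4),"tool",s["tool_pos"])
E
```

```text
hole [0.5279 0.1936 0.058 ]
blue px800 [37. 88.] area 2162 mean w [0.4005 0.3646] rect [0.3952 0.3632] [0.0666 0.0203] 14.7
blue px800 [459. 289.] area 1007 mean w [0.5575 0.1904] rect [0.5574 0.1898] [0.0479 0.0139] 83.4
blue px800 [501. 272.] area 754 mean w [0.5826 0.1908] rect [0.5829 0.191 ] [0.0281 0.018 ] 83.4
blue px800 [354. 311.] area 841 mean w [0.4981 0.2002] rect [0.498  0.1995] [0.0423 0.0138] 83.3
blue px800 [316. 313.] area 588 mean w [0.4776 0.207 ] rect [0.4775 0.2064] [0.0447 0.0091] 83.4
tip [[0.5282, 0.1912, 0.0712]]
axis from collar [0.5279 0.1915 0.1291] tool [0.52760798 0.19289562 0.13595475]
```

```bash
python3 - <<'E'
from h import *
plan((.5271,.1948,.128),(.5271,.1948,.1085),yw=np.radians(-22))
E
```

```text
lin [0.0132, -0.0021, -0.0026] roll 0.0061
lin [0.0457, -0.0024, -0.0024] roll 0.0061
```

Emit:
apply_moves:
  series:
    - {"jaw": 1, "linear": [0.005, -0.002, -0.0026], "roll": 0}
    - {"jaw": 1, "linear": [0.013, -0.002, -0.0026], "roll": 0}
    - {"jaw": 1, "linear": [0.013, -0.002, -0.0026], "roll": 0}
    - {"jaw": 1, "linear": [0.022, -0.0023, -0.0025], "roll": 0}
    - {"jaw": 1, "linear": [0.03, -0.0023, -0.0025], "roll": 0}
    - {"jaw": 1, "linear": [0.038, -0.0024, -0.0024], "roll": 0}
    - {"jaw": 1, "linear": [0.0457, -0.0024, -0.0024], "roll": 0}
    - {"jaw": 1, "linear": [0.0457, -0.0024, -0.0024], "roll": 0}

```text
t: 41.1
tool_pos: [0.5267, 0.1946, 0.1079]
orientation: [1.49, 0.998, -1.475]
force: [-0.5, 0.4, -0.5]
opening: 0.0216
```

```bash
python3 - <<'E'
from h import *
s=read_state();print(s["tool_pos"],s["force"],s["wrist_torque"],s["opening"],np.degrees(yaw(s)))
plan((.5271,.1948,.066),yw=np.radians(-22))
E
```

```text
[0.5267107  0.19463536 0.10787575] [-0.52243309  0.39382495 -0.52600677] [-0.0219704  -0.06156088 -0.00210625] 0.021566781303686118 -21.820912959867343
lin [0.0698, -0.0002, -0.0002] roll 0.006
```

Emit:
apply_moves:
  series:
    - {"jaw": 1, "linear": [0.02, 0.0, 0.0], "roll": 0}
    - {"jaw": 1, "linear": [0.04, 0.0, 0.0], "roll": 0}
    - {"jaw": 1, "linear": [0.055, 0.0, 0.0], "roll": 0}
    - {"jaw": 1, "linear": [0.063, 0.0, 0.0], "roll": 0}
    - {"jaw": 1, "linear": [0.067, 0.0, 0.0], "roll": 0}
    - {"jaw": 1, "linear": [0.069, 0.0, 0.0], "roll": 0}

```text
t: 41.85
tool_pos: [0.5282, 0.1951, 0.0697]
orientation: [1.492, 0.998, -1.473]
force: [-11.1, -2.8, 29.7]
opening: 0.0217
```

```bash
python3 - <<'E'
from h import *
s=read_state();print(s["tool_pos"],s["force"],s["wrist_torque"],s["opening"],np.degrees(yaw(s)))
E
```

```text
[0.52817197 0.19509139 0.0697146 ] [-11.09204539  -2.76805259  29.65672681] [-0.59021283  2.55959062  0.02939537] 0.021728372428879556 -21.81335095055656
```

```bash
python3 - <<'E'
from h import *
plan((.5275,.1948,.2),(.48,.09,.29),yw=np.radians(-6.6))
E
```

```text
lin [-0.2171, 0.0015, -0.0002] roll -0.5071
lin [-0.3682, -0.0054, 0.1906] roll -0.5071
```

Emit:
apply_moves:
  series:
    - {"jaw": -0.1, "linear": [0.0, 0.0, 0.0], "roll": 0}
    - {"jaw": -0.1, "linear": [0.0, 0.0, 0.0], "roll": 0}
    - {"jaw": -0.1, "linear": [0.0, 0.0, 0.0], "roll": 0}
    - {"jaw": -0.1, "linear": [-0.05, 0.0, 0.0], "roll": 0}
    - {"jaw": -0.1, "linear": [-0.12, 0.0, 0.0], "roll": 0}
    - {"jaw": -0.1, "linear": [-0.217, 0.0, 0.0], "roll": 0}
    - {"jaw": 1, "linear": [-0.217, 0.0, 0.0], "roll": 0}
    - {"jaw": 1, "linear": [-0.37, -0.005, 0.19], "roll": -0.5}
    - {"jaw": 1, "linear": [-0.37, -0.005, 0.19], "roll": -0.5}
    - {"jaw": 1, "linear": [-0.37, -0.005, 0.19], "roll": -0.5}
    - {"jaw": 1, "linear": [-0.37, -0.005, 0.19], "roll": -0.5}
    - {"jaw": 1, "linear": [-0.37, -0.005, 0.19], "roll": -0.5}

```text
t: 43.35
tool_pos: [0.48, 0.091, 0.289]
orientation: [1.302, 1.145, -1.289]
force: [-1.1, -0.1, 0.5]
opening: 0.0006
```

```bash
python3 - <<'E'
from h import *
import pickle
s=read_state();print(s["tool_pos"],s["opening"],np.degrees(yaw(s)))
c=cam("wrist");pickle.dump(c,open("w12.pkl","wb"));x=cam("side")["pixels"]
a=cv2.resize(c["pixels"][0:300,80:480],(600,450));b=cv2.resize(x[150:300,180:330],(450,450),interpolation=cv2.INTER_CUBIC)
cv2.imwrite("pics/w12.png",cv2.resize(np.hstack([a,b]),(800,343)))
blobs(c,"red",.058);blobs(c,"blue",.058)
T=lambda lx,ly=0.18:(.5268+lx*.9934+ly*.1149,.1945-lx*.1149+ly*.9934)
print("start",T(-.085),"end",T(.003))
plan((*T(-.085),.2),(*T(-.085),.081),(*T(.003),.081),yw=np.radians(-6.6))
E
```

```text
[0.47996816 0.09096738 0.28897633] 0.0006043907512375407 -6.8280179532498275
red px800 [679.  96.] area 2933 mean w [0.7153 0.1879] rect [0.7156 0.1841] [0.0249 0.1534] 2.8
red px800 [509. 203.] area 279 mean w [0.5729 0.1195] rect [0.573  0.1197] [0.0219 0.0186] 83.2
red px800 [382. 221.] area 305 mean w [0.4627 0.1173] rect [0.4631 0.1171] [0.0459 0.01  ] 82.5
red px800 [410. 223.] area 456 mean w [0.4866 0.1127] rect [0.4863 0.1117] [0.0486 0.0147] 83.6
red px800 [479. 223.] area 462 mean w [0.5462 0.1055] rect [0.5461 0.1046] [0.0486 0.0149] 83.5
blue px800 [411. 118.] area 473 mean w [0.4976 0.1971] rect [0.4975 0.1973] [0.0471 0.0118] 83.6
blue px800 [380. 118.] area 296 mean w [0.4726 0.2008] rect [0.4727 0.2008] [0.0438 0.0083] 82.4
blue px800 [485. 118.] area 488 mean w [0.5576 0.1904] rect [0.5576 0.1897] [0.0461 0.0132] 83.4
blue px800 [516. 119.] area 275 mean w [0.5822 0.1871] rect [0.5822 0.1872] [0.0205 0.0165] 86.7
start (0.46304300000000004, 0.3830785) end (0.5504622, 0.3729673)
lin [0.1483, -0.0865, -0.4797] roll -0.0056
lin [0.3467, -0.0882, -0.4793] roll -0.0056
lin [0.3479, 0.0585, -0.4798] roll -0.0056
```

View pics/w12.png

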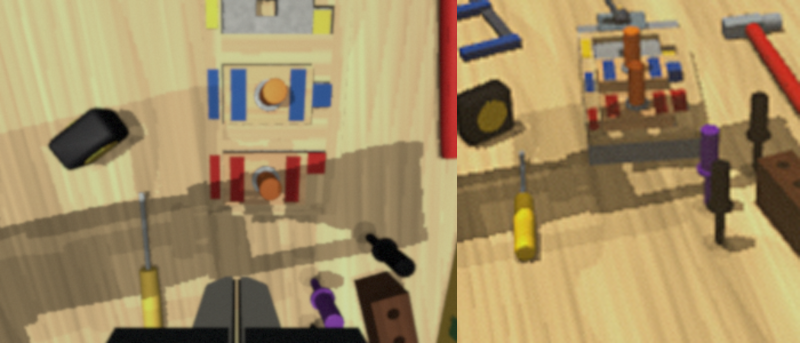

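The left crop shows both pins upright in the pieces: collars at (268,94) and (265,181), handle tops at (274,91) and (269,187). The right crop shows both standing home. I'll check them in numbers before the valve.

```bash
python3 - <<'E'
from h import *
import pickle
c=pickle.load(open("w12.pkl","rb"));f=lambda uv:np.array(uv)/1.143+[80,0]
hsv=cv2.cvtColor(c["pixels"],cv2.COLOR_BGR2HSV)
print("handle tops if home",px2w(c,f([(274,91),(269,187)]),.116).round(4).tolist())
print("collars",px2w(c,f([(268,94),(265,181)]),.062).round(4).tolist())
E
```

```text
handle tops if home [[0.528, 0.1932, 0.116], [0.5159, 0.11, 0.116]]
collars [[0.5279, 0.1942, 0.062], [0.5165, 0.1069, 0.062]]
```

Emit:
apply_moves:
  series:
    - {"jaw": 1, "linear": [0.0, -0.087, -0.48], "roll": 0}
    - {"jaw": 1, "linear": [0.0, -0.087, -0.48], "roll": 0}
    - {"jaw": 1, "linear": [0.0, -0.087, -0.48], "roll": 0}
    - {"jaw": 1, "linear": [0.0, -0.087, -0.48], "roll": 0}
    - {"jaw": 1, "linear": [0.1, -0.087, -0.48], "roll": 0}
    - {"jaw": 1, "linear": [0.148, -0.087, -0.48], "roll": 0}
    - {"jaw": 1, "linear": [0.148, -0.087, -0.48], "roll": 0}

```text
t: 44.32
tool_pos: [0.4594, 0.3829, 0.1943]
orientation: [1.29, 1.148, -1.296]
force: [-0.2, 0.7, 0.5]
opening: 0.0004
```

```bash
python3 - <<'E'
from h import *
import pickle
s=read_state();print(s["tool_pos"],s["opening"],np.degrees(yaw(s)))
c=cam("wrist");pickle.dump(c,open("w13.pkl","wb"))
blobs(c,"red",.089)
T=lambda lx,ly=0.18:(.5268+lx*.9934+ly*.1149,.1945-lx*.1149+ly*.9934)
plan((*T(-.085),.13),(*T(-.085),.081),(*T(-.04),.081),(*T(.003),.081),yw=np.radians(-6.6))
cv2.imwrite("pics/w13.png",cv2.resize(c["pixels"],(800,600)))
E
```

```text
[0.45935962 0.38294335 0.19434377] 0.0004486829022249704 -6.633997358166438
red px800 [148. 105.] area 1780 mean w [0.329  0.5048] rect [0.3298 0.5035] [0.0197 0.0576] 15.0
red px800 [500. 286.] area 609 mean w [0.5163 0.3779] rect [0.5161 0.3777] [0.0238 0.0251] 40.9
red px800 [752. 371.] area 2787 mean w [0.6797 0.2986] rect [0.6798 0.2953] [0.024 0.127] 2.7
red px800 [743. 510.] area 258 mean w [0.6867 0.1837] rect [0.6848 0.1827] [0.0184 0.024 ] 82.7
lin [0.113, 0.0027, -0.0005] roll -0.0031
lin [0.1947, 0.0023, -0.0006] roll -0.0031
lin [0.1951, 0.0773, -0.0007] roll -0.0031
lin [0.1954, 0.149, -0.0009] roll -0.0031
```

The viewer's limit is reached, so I go on by numbers. The ball measures (0.516,0.378), against a predicted (0.513,0.377). Now the valve.

Emit:
apply_moves:
  series:
    - {"jaw": 1, "linear": [0.08, 0.002, 0.0], "roll": 0}
    - {"jaw": 1, "linear": [0.14, 0.002, 0.0], "roll": 0}
    - {"jaw": 1, "linear": [0.188, 0.002, -0.001], "roll": 0}
    - {"jaw": 1, "linear": [0.188, 0.002, -0.001], "roll": 0}
    - {"jaw": 1, "linear": [0.188, 0.03, -0.001], "roll": 0}
    - {"jaw": 1, "linear": [0.188, 0.055, -0.001], "roll": 0}
    - {"jaw": 1, "linear": [0.188, 0.08, -0.001], "roll": 0}
    - {"jaw": 1, "linear": [0.188, 0.1, -0.001], "roll": 0}
    - {"jaw": 1, "linear": [0.188, 0.12, -0.001], "roll": 0}
    - {"jaw": 1, "linear": [0.188, 0.132, -0.001], "roll": 0}
    - {"jaw": 1, "linear": [0.188, 0.14, -0.001], "roll": 0}
    - {"jaw": 1, "linear": [0.188, 0.147, -0.001], "roll": 0}
    - {"jaw": 1, "linear": [0.188, 0.147, -0.001], "roll": 0}

```text
t: 46.0
tool_pos: [0.5492, 0.373, 0.0848]
orientation: [1.295, 1.147, -1.293]
force: [-0.1, 0.3, -0.2]
opening: 0.0004
```

```bash
python3 - <<'E'
from h import *
s=read_state();print(s["tool_pos"],s["force"],s["wrist_torque"])
for n in("wrist","side","top"):
    c=cam(n);print(n);blobs(c,"red",.089,amin=20)
    print("on expect px800",w2px(c,[(.5816,.3694,.089)])/.7,"off",w2px(c,[(.5134,.3772,.089)])/.7)
E
```

```text
[0.5491567  0.37298143 0.08481204] [-0.0936262   0.27205084 -0.16605617] [-0.01633614 -0.02324866 -0.01592018]
wrist
red px800 [483. 373.] area 1575 mean w [0.5788 0.3687] rect [0.5795 0.3687] [0.0225 0.0295] 11.6
red px800 [735. 401.] area 2445 mean w [0.6799 0.3436] rect [0.6795 0.3421] [0.0199 0.052 ] 3.7
red px800 [726. 546.] area 1982 mean w [0.6835 0.2676] rect [0.6839 0.266 ] [0.0211 0.0564] 2.9
on expect px800 [[489.85573539 371.02261415]] off [[315.0000681  371.70202466]]
side
red px800 [371. 202.] area 31 mean w [0.5782 0.3778] rect [0.5785 0.3775] [0.0358 0.0196] 78.6
red px800 [243. 216.] area 76 mean w [0.2883 0.3765] rect [0.2873 0.3767] [0.0216 0.0812] 15.2
red px800 [459. 258.] area 329 mean w [0.6998 0.0966] rect [0.6995 0.1035] [0.0241 0.2355] 2.5
red px800 [395. 275.] area 41 mean w [0.5608 0.0623] rect [0.5597 0.0616] [0.0413 0.014 ] 76.6
red px800 [354. 280.] area 46 mean w [0.4784 0.0656] rect [0.4783 0.0671] [0.0464 0.0131] 85.3
red px800 [383. 278.] area 42 mean w [0.536  0.0603] rect [0.5358 0.0616] [0.0417 0.0132] 82.5
red px800 [341. 288.] area 28 mean w [0.4507 0.0431] rect [0.4505 0.0415] [0.0399 0.0085] 84.5
on expect px800 [[373.49568063 203.55376602]] off [[343.34717529 205.2284804 ]]
top
red px800 [327. 235.] area 393 mean w [0.7139 0.2037] rect [0.7136 0.2064] [0.0228 0.2211] 2.8
red px800 [355. 298.] area 31 mean w [0.5671 0.1154] rect [0.5667 0.1155] [0.0204 0.0166] 82.4
red px800 [359. 310.] area 54 mean w [0.5403 0.1031] rect [0.5402 0.1031] [0.0455 0.0129] 84.0
red px800 [353. 334.] area 56 mean w [0.4819 0.1096] rect [0.482  0.1095] [0.0466 0.0121] 82.6
red px800 [351. 345.] area 40 mean w [0.4554 0.11  ] rect [0.4557 0.1108] [0.045  0.0096] 82.7
red px800 [173. 398.] area 99 mean w [0.2878 0.4943] rect [0.2868 0.4951] [0.0208 0.0493] 16.3
on expect px800 [[249.5120518  279.95965692]] off [[241.21321155 307.56589351]]
```

Emit:
apply_moves:
  series:
    - {"jaw": 1, "linear": [0.0, 0.003, 0.0], "roll": 0}
    - {"jaw": 1, "linear": [0.0, 0.006, 0.0], "roll": 0}
    - {"jaw": 1, "linear": [0.0, 0.006, 0.0], "roll": 0}
    - {"jaw": 1, "linear": [0.0, -0.05, 0.0], "roll": 0}
    - {"jaw": 1, "linear": [-0.1, -0.09, 0.0], "roll": 0}
    - {"jaw": 1, "linear": [-0.25, -0.15, 0.0], "roll": 0}
    - {"jaw": 1, "linear": [-0.33, -0.15, 0.0], "roll": 0}
    - {"jaw": 1, "linear": [-0.33, -0.15, 0.0], "roll": 0}
    - {"jaw": 1, "linear": [-0.33, -0.15, 0.0], "roll": 0}

```text
t: 47.28
tool_pos: [0.4596, 0.3848, 0.2847]
orientation: [1.298, 1.146, -1.289]
force: [0.3, -0.3, -0.4]
opening: 0.0006
```

```bash
python3 - <<'E'
from h import *
s=read_state();print(s["tool_pos"],s["force"])
h=np.array([.5475,.3733])
for n in("wrist","side","top"):
    c=cam(n);print(n);blobs(c,"red",.089,amin=15)
    print("on expect px800",w2px(c,[(.5816,.3694,.089)])/.7)
    if n!="wrist":
        # offcuts in bin: brown; pins in holder/jig: orange
        hsv=cv2.cvtColor(c["pixels"],cv2.COLOR_BGR2HSV);m=cv2.inRange(hsv,(5,160,90),(16,255,255))
        k,l,st,ce=cv2.connectedComponentsWithStats(m)
        print("orange/brown",[((ce[i]/.7).round().tolist(),int(st[i,4])) for i in range(1,k) if st[i,4]>12])
        E=[(.528,.1937,.10),(.516,.108,.10),(.668,-.149,.11),(.48,-.471,.039),(.476,-.433,.039),(.472,-.395,.039)]
        print("expect pins, offcuts",(w2px(c,E)/.7).round().tolist())
        print("blue");blobs(c,"blue",.058)
E
```

```text
[0.4595921  0.38483617 0.28473903] [ 0.3490562  -0.34099322 -0.4318892 ]
wrist
red px800 [201. 119.] area 1042 mean w [0.321  0.5066] rect [0.3219 0.5057] [0.0193 0.0598] 14.8
red px800 [557. 257.] area 347 mean w [0.5813 0.3702] rect [0.5811 0.3699] [0.0231 0.0245] 41.4
red px800 [686. 358.] area 2380 mean w [0.6927 0.2636] rect [0.6929 0.2584] [0.023  0.1899] 3.3
on expect px800 [[557.43193925 258.16895032]]
side
red px800 [373. 202.] area 31 mean w [0.5813 0.3766] rect [0.5816 0.3767] [0.0358 0.0195] 78.5
red px800 [243. 217.] area 76 mean w [0.2887 0.376 ] rect [0.2873 0.3767] [0.0216 0.0812] 15.2
red px800 [458. 258.] area 332 mean w [0.6997 0.0993] rect [0.6996 0.1035] [0.0243 0.2371] 2.5
red px800 [396. 276.] area 41 mean w [0.5608 0.0616] rect [0.5597 0.0616] [0.0413 0.014 ] 76.6
red px800 [383. 277.] area 44 mean w [0.5361 0.0605] rect [0.5369 0.0617] [0.0412 0.0138] 77.7
red px800 [353. 280.] area 45 mean w [0.4783 0.0651] rect [0.4782 0.0652] [0.0425 0.0131] 85.3
red px800 [341. 288.] area 29 mean w [0.4508 0.0438] rect [0.4507 0.0436] [0.0442 0.0085] 84.5
on expect px800 
[... 1553 characters left out ...]
] rect [0.4824 0.1099] [0.0458 0.0129] 82.6
red px800 [351. 345.] area 39 mean w [0.4553 0.1103] rect [0.4553 0.1108] [0.045  0.0088] 82.7
on expect px800 [[249.5120518  279.95965692]]
orange/brown [([472.0, 266.0], 30), ([606.0, 296.0], 48), ([319.0, 309.0], 27), ([355.0, 317.0], 25)]
expect pins, offcuts [[319.0, 310.0], [355.0, 319.0], [472.0, 268.0], [596.0, 367.0], [580.0, 367.0], [564.0, 366.0]]
blue
blue px800 [177. 171.] area 3309 mean w [0.8503 0.6102] rect [0.8504 0.6093] [0.2921 0.2084] 81.3
blue px800 [ 91. 225.] area 227 mean w [0.6827 0.7935] rect [0.6908 0.7831] [0.0338 0.1317] 30.6
blue px800 [324. 301.] area 40 mean w [0.5578 0.1911] rect [0.5576 0.191 ] [0.0437 0.0102] 82.5
```

```bash
python3 -c "
from h import *
print(close_job(), read_state()['t'])"
```

```text
the job is handed in; nothing more can be done
the job is handed in; nothing more can be done
```

The jig is loaded and the job is handed in at about 47 s of the 210 s allowed; no verdict was reported. I put the three offcuts in the bin and seated the red and blue pieces (no yellow piece was on the bench). I then pinned both pieces, left the third pin in the holder, and swung the valve lever over last.

**Last checks that agreed:**
- **Pieces:** the stripes put the red piece at about (0.516, 0.108) and the blue at (0.5275, 0.1935). That is within about 1.5 mm of their pocket centres, and both are square to under 1°.
- **Pins:** pushing them down met 21 N (red) and 30 N (blue) close to the expected seated height. The side view showed the collar flat on the red piece.
- **Valve:** all three cameras agree, with the red ball at (0.581, 0.370) against an end-stop position of (0.582, 0.369).
- **Offcuts and spare pin:** the offcuts were seen flat in the bin right after I dropped them. At the end I checked them and the spare pin only by colour, in pixel positions. The spare pin matched in both fixed cameras. The offcuts matched roughly in the side camera, but the same search found nothing there in the top camera.

**Checks that were missing or weaker:**
- **Pin depth:** I measured it only through force and height. The blue pin stopped 1 to 2 mm higher than calculated, within the 4 mm margin.
- **No final picture:** the viewing limit was reached just before the valve move, so I confirmed everything after that by numbers only. In those numbers the blue piece's stripes showed up only in part in the top camera and not at all in the side camera.

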